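# Dock the tray of ring blanks

### The arm

A 6-joint arm with a two-finger parallel gripper is mounted at the origin on the work surface. World frame = base frame: x ahead of the robot, y to its left, z up, the work surface at z = 0. Lengths are in mm, angles in rad, forces in N, time in s.
With the tool pointing down it reaches from about 350 to 875 mm from the base axis. Payload 15.5 kg.
Tool frame: the origin (TCP) lies on the centre line of the jaws, within the pads' length; the fingertips stand 25 mm ahead of it and the grasp point (between the pads) lies 6 mm ahead of it (robot.tcp_to_tips is the z of the fingertips in the tool frame, in mm); z points along the fingers, y is the direction in which the jaws open and shut (so a half turn about z gives the same grasp; the last joint's range is limited). The gripper opens to 85 mm and grips with 20 to 120 N. Pads are 22 mm wide; open, the fingers measure 114 mm over their backs; the gripper's body (76 mm by 85 mm) begins 54 mm behind the grasp point. The pads swing forward as they close: fully open they stand 13 mm farther back than shut.
Start: joints at [-1.355, 0.494, 1.345, -0, 1.302, -0.096], TCP at [191.139, -595.057, 226.077] pointing down, gripper open.
Joint ranges: [-2.91, 2.91], [-0.82, 2.16], [0.22, 2.67], [-1.22, 4.37], [0.12, 2.79], [-3.08, 3.08]. Speed limits (rad/s): [1.89, 1.89, 2.57, 3.01, 3.01, 3.01].

### API

Orientations are given as a 3x3 rotation matrix whose columns are the frame's x, y, z axes.
In Python, from workcell import robot gives the robot as it stands.
- The arm moves only by the shell command python3 -m creep 'ROWS' [FORCE]. ROWS is JSON, a list that holds one entry, the list of rows, each a list of 7 numbers: the shift along the tool's x, y, z in mm, then the turn, a rotation vector about the tool's x, y, z in rad, then the opening, from 0 (shut) to 1 (fully open). A call has 1 to 12 rows; each row is the pose to reach, as a shift and turn from the pose measured when the call began, along the tool's axes at that moment; what a row does not reach only later rows make up. A row lasts 1/10 s, in which the tool goes at most 50 mm and 8.59 degrees, less where a joint would pass 70% of its speed; a pose out of reach is approached as far as the arm can. A call with a gripper value outside its range is refused whole. The fingers move at their own pace and stop on an object; FORCE is the grip in N (left out, the last holds). Time passes only in rows, so rows that repeat a pose let the fingers close. It gives the time, the measured TCP pose, the force and the opening at its end, in the units of the state.
- robot.get_obs(): the state, without advancing time (a new reading comes with each control period).
- robot.capture(name): name is "side" or "top"; returns the picture (400x640x3 uint8, blue, green, red); there is no depth.
- robot.camera_params(name): a dict with "camera_matrix" (3x3 intrinsics, pixels), "rvec" (rotation vector, rad) and "tvec" (3), from world to camera coordinates, as OpenCV has them. Camera axes: x right, y down, z forward; pixel columns grow to the right and rows downward; lengths in mm; the calibration is good to about 2 mm. A picture is of the moment at which its call begins. camera_params takes no time and is no camera call.
- robot.hand_in(): hands the job in, once; it reports no verdict.
The state is a dict: "time": time; "joint_positions": joint angles; "dq": joint speeds; "tau": joint torques, N m; "eef_pos": TCP position; "orientation": TCP orientation; "wrist_force": force on the tool from outside, world axes, zero at the start; "ft_torque": the same for the moment, N m; "width": opening from 0.0 (shut) to 1.0 (fully open).
Only numpy, scipy, OpenCV 4.12 (cv2) and the standard library are available. Lean on these libraries where they do the work, as an engineer would, in place of code of your own. Each camera call takes 0.05 s, during which the arm holds its last target.

### The job

Clear the wooden ring clamp off the dock first: lay it down flat about the middle of the cork mat. Then carry the open tray of blanks across, keeping it level so that nothing spills, and slide its flat tongue fully home into the slot of the dock, under the lamp bar, so that the tray stands flat on the deck with its front wall up against the block; leave the other things on the bench where they are.

Things in the scene. Friction and masses are not known exactly. Their poses are not given: they have to be found in the camera images.
- tray_c (a point): Open aluminium parts tray, 90 (its x) x 80 (y) x 22 high, walls and floor 3 thick, 0.22 kg, loose, holding four blanks and a ball. Point at its middle, 11 above its underside. +x is its front, z up; a flat tongue sticks out in front, an upright fin handle stands behind
- tray_tongue (a point): Tip of the tray's tongue, a flat steel blade 44 wide (y) and 5 thick that sticks out 30 beyond the tray's front wall, 6 to 11 above the tray's underside. Point 75 ahead of the tray's middle; axes as the tray's
- tray_grip (a point): Grip point on the tray's handle, a flat upright black fin 12 thick (y), from 45 to 92 behind the tray's middle, up to 75 above the tray's underside. Point 70 behind the middle, 52 above the underside; axes as the tray's. Pinch it across its thickness, fingers vertical or tilted in the tray's x-z plane
- dock_home (a point): Where the tray's middle point is when fully home in the fixed dock; axes of the dock: +x into the slot (roughly towards the robot's left), z up. The tray stands on a flat grey deck, 30 above the table, 110 wide (y), from 80 in front of (-x) to 45 beyond this point, which is 11 above the deck. A base plate 10 high, 240 wide, reaches from x = -45 to +90
- dock_slot (a point): Centre of the slot's mouth in the face of a steel block, 110 wide and 62 high, that closes the far end of the deck; 45 beyond dock_home, axes as there. The slot is 56 wide (y), from 31 to 46 above the table, 42 deep; the tongue slides in until the tray's front wall meets the block
- dock_lamp (a point): Middle of the underside of the fixed lamp bar across the deck: along dock y, 230 long, 30 wide (dock x -48 to -18 from home), 153 to 180 above the table. Held by arms at y = +-108 (12 wide, 161 to 173 high) running to posts at x = +66. Open in front (-x): a hand must come in tilted 30 degrees or more, leaning back to -x
- clamp_c (a point): Wooden jeweller's ring clamp: a bar 110 long (its x), 24 wide (its y), 28 high, brass band round its middle, 0.08 kg, loose, lying on the dock's deck partly under the lamp bar, roughly along the dock's x. Point at its centre, 14 above its underside
- mat: Cork mat fixed on the table, 140 x 140 x 4 thick; origin at the centre of its underside, axes along its edges, z up. Tray and mat have two places to the robot's right of the dock, one nearer and one farther, and swap between them
- blank0_c (a point): Loose round brass blank in the tray, 22 dia x 8 high, 25 g; point at its centre
- blank1_c (a point): Loose round brass blank in the tray, 22 dia x 8 high, 25 g; point at its centre
- blank2_c (a point): Loose round brass blank in the tray, 22 dia x 8 high, 25 g; point at its centre
- blank3_c (a point): Loose round brass blank in the tray, 22 dia x 8 high, 25 g; point at its centre
- ball_center (a point): Loose steel ball in the tray, 16 dia; point at its centre
- jar_p (a point): Bystander: closed glass jar with a steel lid, 44 dia x 70 high; point at its centre, 35 above the table
- block_p (a point): Bystander: square steel bench block, 50 x 50 x 22 high; point at its centre, 11 above the table
- wax_p (a point): Bystander: green bar of carving wax, 22 x 140 (along its y) x 10 high; point at its centre, 5 above the table; lies in front of the dock's open end
- wax2_p (a point): Bystander: a second such wax bar, lying to the left of the dock
- file_p (a point): Bystander: flat file, 220 long along its x (wooden handle, 22 dia, to its -x), lying flat beyond the places of tray and mat; point 40 from the handle's blade end, on the blade, 11 above the table
- pliers_p (a point): Bystander: pair of pliers, 150 long along its x, 12 high, point at the pivot 6 above the table; lying off to the right

How it is judged:
By the outcome, as a careful person would: the job done as asked, in the order asked, and still so for the second after the job is handed in, with the robot touching nothing.
It also fails if it takes over 64 s, if anything falls off the work surface, if the arm or the gripper's body presses on something with over 40 N, if the wrist force passes 120 N, or if a joint passes its speed limit or range.

## Working session

There is one attempt and no reset: what is moved stays moved. The work goes in short steps, Python scripts to look and compute and a shell command to move; the robot and the scene stay as the last step left them, time stands still between calls to the robot, and variables do not carry over. Pictures are saved under pics/ and viewed, and the job is handed in when it is done.

```bash
ls; mkdir -p pics; python3 - <<'E'
from workcell import robot
import cv2,numpy as np
o=robot.get_obs()
for k,v in o.items(): print(k,np.round(v,3).tolist())
print(robot.tcp_to_tips)
for n in ("side","top"):
    im=robot.capture(n); cv2.imwrite(f"pics/{n}0.png",im)
    p=robot.camera_params(n); print(n,{k:np.round(v,4).tolist() for k,v in p.items()})
E
```

```text
pics
time 0.0
joint_positions [-1.355, 0.494, 1.346, -0.0, 1.303, -0.095]
dq [0.0, -0.0, 0.001, 0.001, 0.0, 0.001]
tau [0.003, -88.215, -38.387, 0.0, 0.01, 0.0]
eef_pos [191.063, -594.694, 225.492]
orientation [[0.952, 0.306, -0.0], [0.306, -0.952, 0.001], [0.0, -0.001, -1.0]]
wrist_force [0.371, 0.18, -0.096]
ft_torque [0.001, -0.008, -0.014]
width 1.001
25.0
side {'camera_matrix': [[470.6742, 0.0, 324.7666], [0.0, 470.6742, 198.3656], [0.0, 0.0, 1.0]], 'rvec': [0.6154, -2.5983, 1.2833], 'tvec': [473.7596, 282.8687, 1307.8399]}
top {'camera_matrix': [[423.2152, 0.0, 320.9288], [0.0, 423.2152, 199.5152], [0.0, 0.0, 1.0]], 'rvec': [2.1784, -2.187, 0.0559], 'tvec': [-49.8727, 569.2187, 1319.3029]}
```

View pics/side0.png

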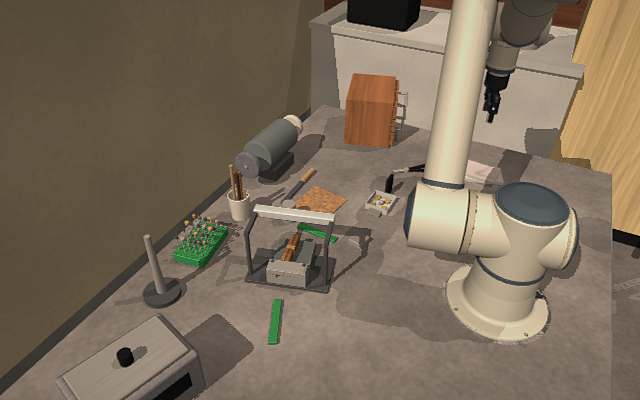

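View pics/top0.png

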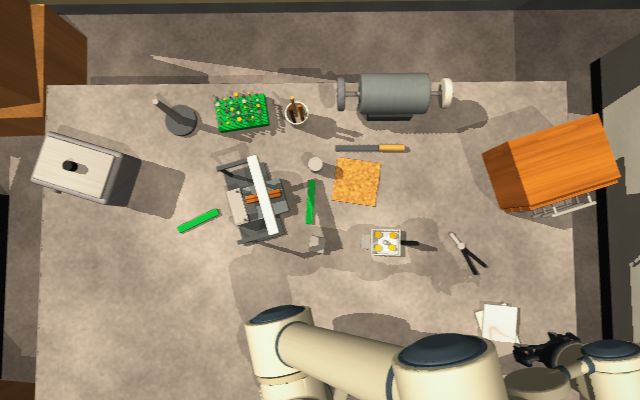

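The side view shows the dock at about (290,255) with the clamp under the lamp bar, the mat at (320,200) and the tray at (380,202). In the top view the dock is at (258,200), the mat at (357,181), the tray at (386,242) and the fin at (412,243). I'll enlarge these.

```bash
python3 - <<'E'
import cv2
a=cv2.imread("pics/top0.png"); s=cv2.imread("pics/side0.png")
def crop(im,x,y,w,h,k,n): cv2.imwrite(n,cv2.resize(im[y:y+h,x:x+w],None,fx=k,fy=k,interpolation=cv2.INTER_CUBIC))
crop(a,210,145,100,100,6,"pics/t_dock.png")
crop(a,300,140,150,120,5,"pics/t_tray.png")
crop(s,235,195,110,100,6,"pics/s_dock.png")
crop(s,280,160,130,90,6,"pics/s_tray.png")
E
```

```text
(no output)
```

View pics/t_dock.png

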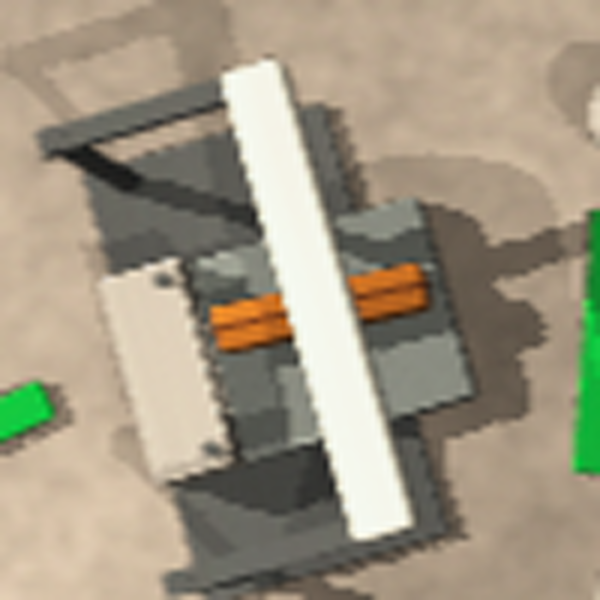

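View pics/t_tray.png

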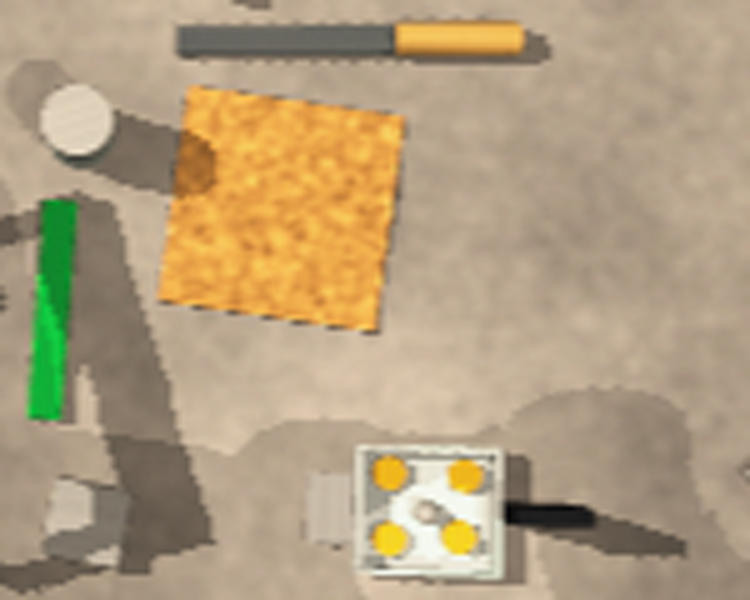

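View pics/s_dock.png

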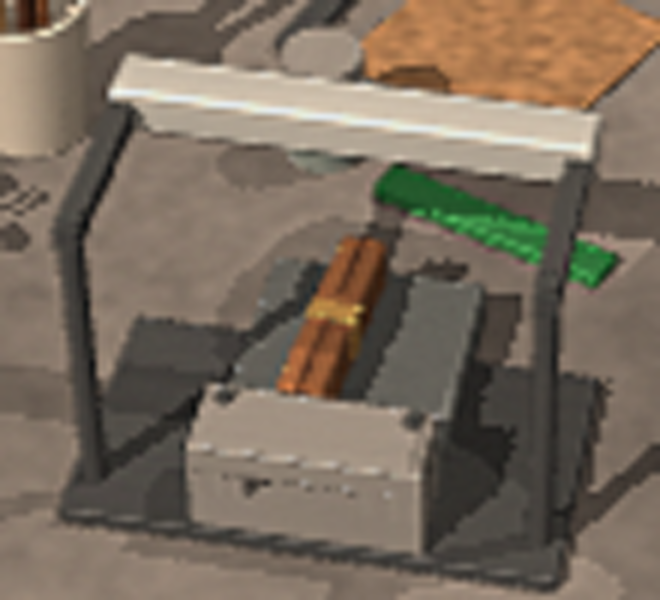

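View pics/s_tray.png

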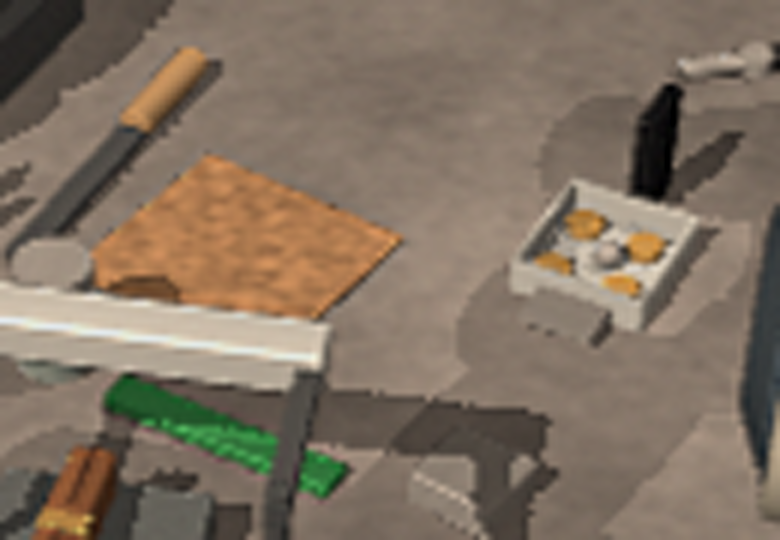

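```bash
cat > h.py <<'E'
import numpy as np,cv2
from scipy.optimize import least_squares
from scipy.spatial.transform import Rotation as R
from workcell import robot
P={n:robot.camera_params(n) for n in("side","top")}
def proj(n,X):
    p=P[n]; return cv2.projectPoints(np.asarray(X,float).reshape(-1,1,3),np.array(p["rvec"],float),np.array(p["tvec"],float),np.array(p["camera_matrix"],float),None)[0].reshape(-1,2)
def c(x0,y0,k,px): return (np.array([x0,y0])+(np.array(px)+.5)/k-.5)
def fit(obs,x0,name,freez=True):
    # obs: list of (cam, pixel, body xyz with z above table) ; params X,Y,yaw,dz
    B=np.array([o[2] for o in obs],float); U=np.array([o[1] for o in obs]); C=[o[0] for o in obs]
    def res(q):
        W=B@R.from_euler('z',q[2]).as_matrix().T+[q[0],q[1],q[3]]
        r=np.array([proj(cn,w)[0]-u for cn,w,u in zip(C,W,U)])
        return r.ravel() if freez else np.r_[r.ravel(),q[3]*10]
    s=least_squares(res,x0,x_scale=[10,10,.1,10],loss='soft_l1')
    print(name,np.round(s.x,3),'deg',round(np.degrees(s.x[2]),2)); print(np.round(np.array(res(s.x)[:2*len(obs)]).reshape(-1,2),1).tolist())
    return s.x
E
cat > m.py <<'E'
from h import *
T=lambda *p:c(210,145,6,p); S=lambda *p:c(235,195,6,p)
T2=lambda *p:c(300,140,5,p); S2=lambda *p:c(280,160,6,p)
t,s='top','side'
fit([(t,T(420,200),(-80,-55,30)),(t,T(474,395),(-80,55,30)),(t,T(220,75),(-18,-115,180)),(t,T(275,58),(-48,-115,180)),(t,T(412,525),(-48,115,180)),(t,T(352,540),(-18,115,180)),
(t,T(180,258),(45,-55,62)),(t,T(235,455),(45,55,62)),(t,T(465,535),(-45,120,10)),
(s,S(212,383),(45,-55,62)),(s,S(447,408),(45,55,62)),(s,S(485,287),(-80,55,30)),(s,S(285,260),(-80,-55,30)),(s,S(128,55),(-48,-115,180)),(s,S(108,95),(-18,-115,180)),(s,S(600,115),(-48,115,180)),(s,S(590,155),(-18,115,180))],[600,150,1.6,0],'dock')
fit([(t,T2(357,445),(45,-40,22)),(t,T2(503,448),(-45,-40,22)),(t,T2(500,580),(-45,40,22)),(t,T2(355,573),(45,40,22)),(t,T2(305,472),(75,-22,11)),(t,T2(305,540),(75,22,11)),(t,T2(595,516),(-92,0,75)),
(s,S2(512,262),(45,-40,22)),(s,S2(640,308),(45,40,22)),(s,S2(575,180),(-45,-40,22)),(s,S2(707,222),(-45,40,22)),(s,S2(672,85),(-92,0,75))],[450,-200,1.6,0],'tray')
fit([(t,T2(190,87),(70,-70,4)),(t,T2(405,117),(-70,-70,4)),(t,T2(378,332),(-70,70,4)),(t,T2(160,300),(70,70,4)),(s,S2(208,155),(-70,-70,4)),(s,S2(402,238),(-70,70,4)),(s,S2(92,245),(70,-70,4))],[600,-100,1.6,0],'mat')
fit([(t,T(422,263),(-55,-12,58)),(t,T(428,303),(-55,12,58)),(t,T(210,308),(55,-12,58)),(t,T(218,352),(55,12,58)),(s,S(345,238),(-55,-12,58)),(s,S(388,240),(-55,12,58))],[600,150,1.6,0],'clamp')
E
python3 m.py
```

```text
dock [564.759 140.256   1.857  -1.68 ] deg 106.4
[[-0.4, -1.0], [0.4, -0.0], [-0.2, -0.5], [0.9, -0.7], [1.0, 0.3], [0.6, 0.9], [-0.6, -0.2], [0.1, 1.3], [-2.4, -0.3], [-0.2, 0.5], [-1.1, 1.6], [0.5, 0.1], [-1.3, -0.1], [-0.2, -0.2], [0.1, -0.3], [1.0, -0.2], [1.1, -0.0]]
tray [ 435.934 -252.572    1.54    -0.585] deg 88.22
[[0.0, -0.2], [-0.4, 0.0], [-0.2, -0.6], [-0.1, -0.1], [0.4, -0.1], [0.1, 0.3], [-0.2, 0.4], [0.1, 0.1], [0.6, -0.3], [-0.1, 0.0], [-0.9, -0.2], [0.7, 0.2]]
mat [ 627.807 -165.094    1.426    0.711] deg 81.71
[[-0.0, -0.2], [0.3, -0.2], [-0.1, -0.0], [-0.1, 0.3], [0.6, -0.4], [0.9, -0.4], [-3.6, 4.0]]
clamp [579.19  125.969   1.787  -0.665] deg 102.4
[[-0.5, -0.5], [0.2, 0.5], [-0.0, -0.2], [0.2, 0.1], [-0.2, -0.5], [0.3, 0.5]]
```

```bash
cat >> h.py <<'E'
def pose(g,yaw,th):
    th=np.radians(th); d=np.array([np.cos(yaw),np.sin(yaw),0]); y=-np.array([-np.sin(yaw),np.cos(yaw),0])
    z=d*np.sin(th)+np.array([0,0,-np.cos(th)]); x=np.cross(y,z)
    return np.array(g)-6*z, np.c_[x,y,z]
def rel(g,yaw,th):
    o=robot.get_obs(); p0=np.array(o["eef_pos"]);R0=np.array(o["orientation"])
    p,Rt=pose(g,yaw,th); s=R0.T@(p-p0); rv=R.from_matrix(R0.T@Rt).as_rotvec()
    print('t',round(o["time"],2),'w',round(o["width"],3),'shift',np.round(s,1),'|',round(np.linalg.norm(s),1),'rv',np.round(rv,3),'deg',round(np.degrees(np.linalg.norm(rv)),1))
    return s,rv
def at(X,Y,yaw,dx,dy,z): # point in planar frame
    return np.array([X+np.cos(yaw)*dx-np.sin(yaw)*dy, Y+np.sin(yaw)*dx+np.cos(yaw)*dy, z])
def seg(g,yaw,th,n):
    s,rv=rel(g,yaw,th)
    for i in range(1,n+1): print(np.round(s*i/n,0),np.round(rv*i/n,2))
E
python3 - <<'E'
from h import *
g=at(579.2,126,1.787,-42,0,54)
_,Rt=pose(g,1.787,40)
a=g-130*Rt[:,2]+[0,0,40]
print(g,a); seg(a,1.787,40,20)
E
```

```text
[588.20997582  84.97780679  54.        ] [606.13604978   3.36084305 193.58577761]
t 0.1 w 1.003 shift [ 577.7 -438.6   27.9] | 725.9 rv [ 0.513  0.564 -1.411] deg 91.9
[ 29. -22.   1.] [ 0.03  0.03 -0.07]
[ 58. -44.   3.] [ 0.05  0.06 -0.14]
[ 87. -66.   4.] [ 0.08  0.08 -0.21]
[116. -88.   6.] [ 0.1   0.11 -0.28]
[ 144. -110.    7.] [ 0.13  0.14 -0.35]
[ 173. -132.    8.] [ 0.15  0.17 -0.42]
[ 202. -154.   10.] [ 0.18  0.2  -0.49]
[ 231. -175.   11.] [ 0.21  0.23 -0.56]
[ 260. -197.   13.] [ 0.23  0.25 -0.64]
[ 289. -219.   14.] [ 0.26  0.28 -0.71]
[ 318. -241.   15.] [ 0.28  0.31 -0.78]
[ 347. -263.   17.] [ 0.31  0.34 -0.85]
[ 376. -285.   18.] [ 0.33  0.37 -0.92]
[ 404. -307.   20.] [ 0.36  0.39 -0.99]
[ 433. -329.   21.] [ 0.38  0.42 -1.06]
[ 462. -351.   22.] [ 0.41  0.45 -1.13]
[ 491. -373.   24.] [ 0.44  0.48 -1.2 ]
[ 520. -395.   25.] [ 0.46  0.51 -1.27]
[ 549. -417.   27.] [ 0.49  0.54 -1.34]
[ 578. -439.   28.] [ 0.51  0.56 -1.41]
```

```bash
python3 -m creep '[[[15,-11,0,0.01,0.01,-0.03,1],[45,-34,2,0.04,0.04,-0.10,1],[80,-61,4,0.07,0.07,-0.19,1],[116,-88,6,0.10,0.11,-0.28,1],[152,-115,7,0.13,0.14,-0.37,1],[188,-143,9,0.16,0.18,-0.45,1],[224,-170,11,0.2,0.22,-0.55,1],[260,-197,13,0.23,0.25,-0.64,1],[296,-225,14,0.26,0.29,-0.72,1],[332,-252,16,0.3,0.32,-0.81,1],[360,-274,17,0.32,0.35,-0.88,1],[376,-285,18,0.33,0.37,-0.92,1]]]' 60
python3 - <<'E'
from h import *
print(np.round(robot.get_obs()["joint_positions"],2))
seg([606.1,3.4,193.6],1.787,40,8)
E
```

```text
time: 1.3
eef_pos: [462.8, -205.2, 207.8]
orientation: [[0.304, 0.952, 0.027], [0.841, -0.282, 0.463], [0.448, -0.119, -0.886]]
wrist_force: [-0.6, -1.3, 0.7]
width: 1.003
[-0.78  0.49  1.53  0.36  1.46 -0.56]
t 1.3 w 1.003 shift [211.8  80.7 107.1] | 250.7 rv [ 0.18   0.195 -0.485] deg 31.7
[26. 10. 13.] [ 0.02  0.02 -0.06]
[53. 20. 27.] [ 0.05  0.05 -0.12]
[79. 30. 40.] [ 0.07  0.07 -0.18]
[106.  40.  54.] [ 0.09  0.1  -0.24]
[132.  50.  67.] [ 0.11  0.12 -0.3 ]
[159.  61.  80.] [ 0.14  0.15 -0.36]
[185.  71.  94.] [ 0.16  0.17 -0.42]
[212.  81. 107.] [ 0.18  0.19 -0.48]
```

```bash
python3 -m creep '[[[14,5,7,0.01,0.01,-0.03,1],[42,16,21,0.04,0.04,-0.1,1],[76,29,38,0.07,0.07,-0.17,1],[110,42,56,0.09,0.1,-0.25,1],[144,55,73,0.12,0.13,-0.33,1],[175,67,89,0.15,0.16,-0.4,1],[199,76,101,0.17,0.18,-0.45,1],[212,81,107,0.18,0.19,-0.48,1],[212,81,107,0.18,0.195,-0.485,1]]]'
python3 - <<'E'
from h import *
print(np.round(robot.get_obs()["joint_positions"],2))
for n in ("side","top"): cv2.imwrite(f"pics/{n}1.png",cv2.resize(robot.capture(n)[100:300,200:450],None,fx=3,fy=3,interpolation=cv2.INTER_CUBIC))
rel([588.2,85,54],1.787,40)
E
```

```text
time: 2.2
eef_pos: [607.6, 0.9, 198.0]
orientation: [[-0.167, 0.976, -0.139], [0.747, 0.217, 0.628], [0.643, 0.001, -0.766]]
wrist_force: [-0.1, 0.3, 0.5]
width: 1.003
[-0.4   0.69  1.29  0.55  1.61 -0.72]
t 2.3 w 1.001 shift [-25.3   0.3 161. ] | 163.0 rv [ 0.     0.    -0.001] deg 0.0
```

View pics/side1.png

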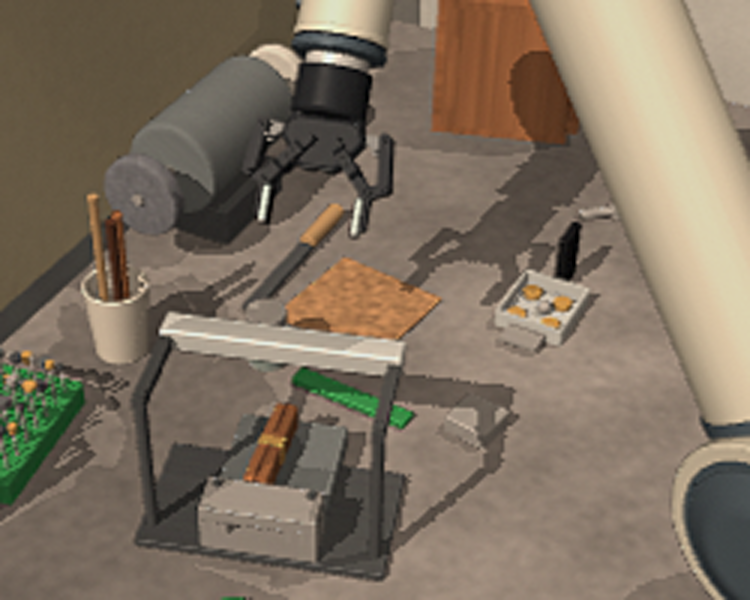

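View pics/top1.png

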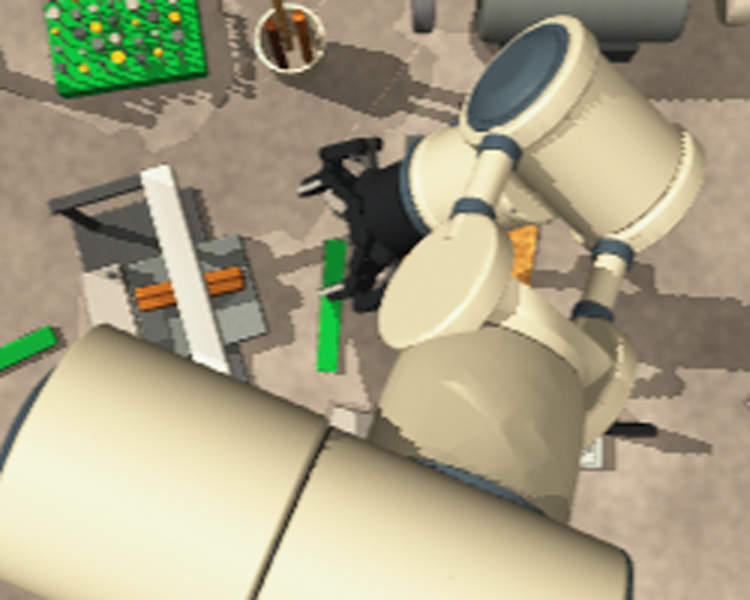

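```bash
python3 -m creep '[[[-8,0,6,0,0,0,1],[-18,0,22,0,0,0,1],[-25,0,46,0,0,0,1],[-25,0,72,0,0,0,1],[-25,0,98,0,0,0,1],[-25,0,120,0,0,0,1],[-25,0,138,0,0,0,1],[-25,0,150,0,0,0,1],[-25,0,150,0,0,0,1]]]'
python3 - <<'E'
from h import *
for n in ("side",): cv2.imwrite(f"pics/{n}2.png",cv2.resize(robot.capture(n)[170:310,220:360],None,fx=4,fy=4,interpolation=cv2.INTER_CUBIC))
rel([588.2,85,54],1.787,40)
E
```

```text
time: 3.2
eef_pos: [589.1, 74.6, 66.3]
orientation: [[-0.162, 0.977, -0.139], [0.748, 0.214, 0.628], [0.643, -0.002, -0.766]]
wrist_force: [0.1, -0.1, -0.0]
width: 0.999
t 3.25 w 1.0 shift [ 0.1  0.7 11.1] | 11.1 rv [-0.     0.    -0.002] deg 0.1
```

View pics/side2.png

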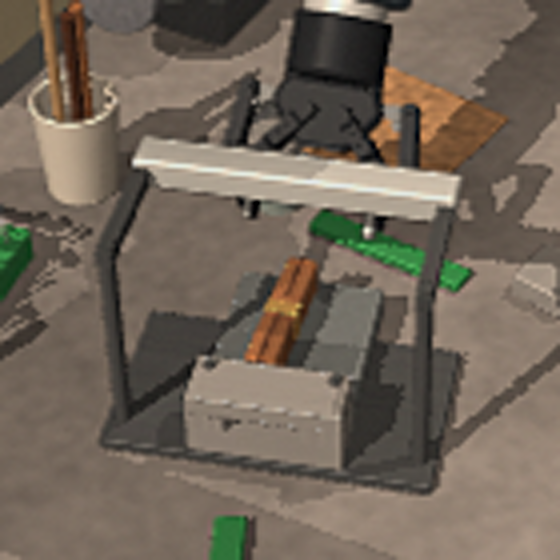

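```bash
python3 - <<'E'
from h import *
o=robot.get_obs();p=np.array(o["eef_pos"]);Ro=np.array(o["orientation"])
for s in(-42,42):
  for z in (12,25):
    q=proj("side",p+Ro@[0,s,z])[0]; print(s,z,(q-[220,170])*4)
E
```

```text
-42 12 [354.15278908 275.60169242]
-42 25 [351.19636729 292.82895194]
42 12 [246.5127327  255.93902139]
42 25 [243.55979618 272.98304943]
```

```bash
python3 - <<'E'
from h import *
p=np.array([607.6,.9,198]);Ro=np.array([[-0.167, 0.976, -0.139], [0.747, 0.217, 0.628], [0.643, 0.001, -0.766]])
for s in(-42,42):
  for z in (-10,12,25):
    q=proj("side",p+Ro@[0,s,z])[0]; print(s,z,(q-[200,100])*3)
o=robot.get_obs(); print(o["eef_pos"],o["dq"])
cv2.imwrite("pics/side3.png",cv2.resize(robot.capture("side")[170:310,220:360],None,fx=5,fy=5,interpolation=cv2.INTER_CUBIC))
cv2.imwrite("pics/top3.png",cv2.resize(robot.capture("top")[145:265,210:360],None,fx=5,fy=5,interpolation=cv2.INTER_CUBIC))
for s in(-42,42):
  for z in (12,25):
    pp=np.array(o["eef_pos"]);Ro=np.array(o["orientation"])
    print((proj("side",pp+Ro@[0,s,z])[0]-[220,170])*5,(proj("top",pp+Ro@[0,s,z])[0]-[210,145])*5)
E
```

```text
-42 -10 [348.16556976 244.99398114]
-42 12 [344.38543383 267.12828678]
-42 25 [342.15012894 280.21694884]
42 -10 [265.90239374 231.86986513]
42 12 [262.12466674 253.77124998]
42 25 [259.89080261 266.72208472]
[589.8868978   74.01940349  67.04802546] [-0.00675165 -0.01552876 -0.02157157 -0.0031673   0.01238105  0.00424506]
[442.69098635 344.50211552] [350.57865994 304.79845762]
[438.99545911 366.03618992] [339.13766628 308.53614629]
[308.14091587 319.92377674] [321.87601489 171.79400369]
[304.44974522 341.22881179] [310.70044194 176.52146354]
```

View pics/side3.png

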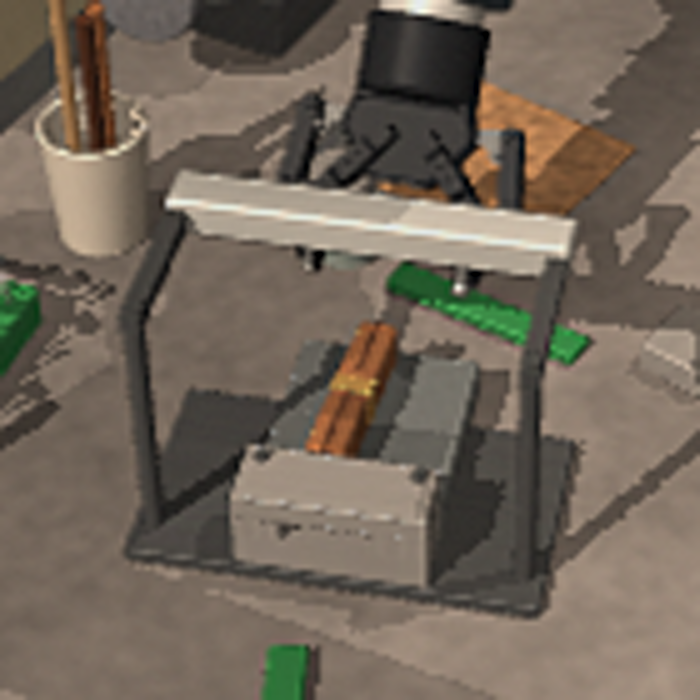

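View pics/top3.png

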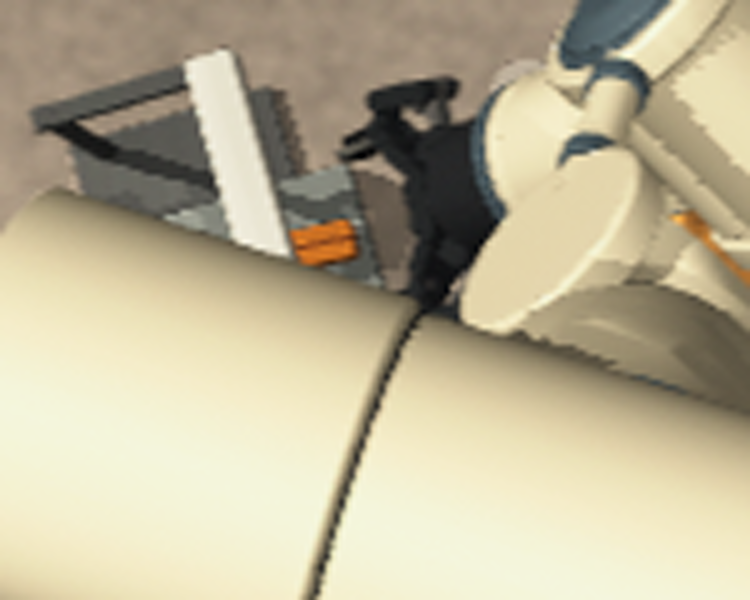

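```bash
python3 - <<'E'
from h import *
def tri(us,ut):
    f=lambda X: np.r_[proj("side",X)[0]-us,proj("top",X)[0]-ut]
    r=least_squares(f,[600,0,150],x_scale=[10,10,10]); return r.x,np.round(r.fun,1)
p=np.array([607.6,.9,198]);Ro=np.array([[-0.167, 0.976, -0.139], [0.747, 0.217, 0.628], [0.643, 0.001, -0.766]])
for us,ut in (((263,220),(301,190)),((355,235),(322,292))):
    X,r=tri(np.array(us)/3+[200,100],np.array(ut)/3+[200,100]); print(X,r,'tool',Ro.T@(X-p))
X,r=tri(np.array((312,267))/5+[220,170],np.array((345,157))/5+[210,145]);
p=np.array([589.9,74,67]);print(X,r,Ro.T@(X-p))
E
```

```text
[654.62004716   0.76878368 216.64650936] [ 0.  0. -0. -0.] tool [  4.03933906  45.8817386  -20.90141657]
[562.36145363 -18.04193649 217.22559424] [ 0.  0. -0. -0.] tool [  5.76726778 -48.24399588 -20.33418335]
[635.33347629  73.37636961  84.31080422] [ 0.1  0.  -0.  -0. ] [  3.07760467  44.22505587 -19.96696912]
```

```bash
python3 - <<'E'
from h import *
p=np.array([191.06,-594.7,225.5]);Ro=np.array([[0.952,0.306,0],[0.306,-0.952,0.001],[0,-.001,-1]])
s=cv2.imread("pics/side0.png");t=cv2.imread("pics/top0.png")
cv2.imwrite("pics/s0g.png",cv2.resize(s[60:140,450:550],None,fx=7,fy=7,interpolation=cv2.INTER_CUBIC))
cv2.imwrite("pics/t0g.png",cv2.resize(t[310:390,500:600],None,fx=7,fy=7,interpolation=cv2.INTER_CUBIC))
for y in(-45,45):
  for z in(-20,12,25):
    X=p+Ro@[0,y,z]; print(y,z,(proj("side",X)[0]-[450,60])*7,(proj("top",X)[0]-[500,310])*7)
E
```

```text
-45 -20 [271.6665575  435.53161622] [114.73832388 254.39642971]
-45 12 [256.44128946 493.03385848] [ 76.41103338 230.29912796]
-45 25 [250.3597214 516.002505 ] [ 61.4628719  220.90085449]
45 -20 [248.56950344 351.81260178] [348.63171842 177.2343919 ]
45 12 [234.24147741 407.88913973] [303.61054419 155.37086111]
45 25 [228.51427078 430.30408507] [286.05117724 146.84354553]
```

View pics/s0g.png

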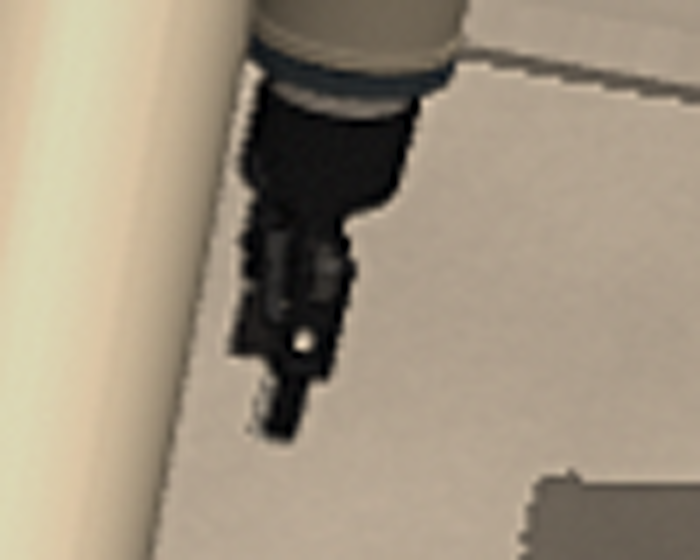

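View pics/t0g.png

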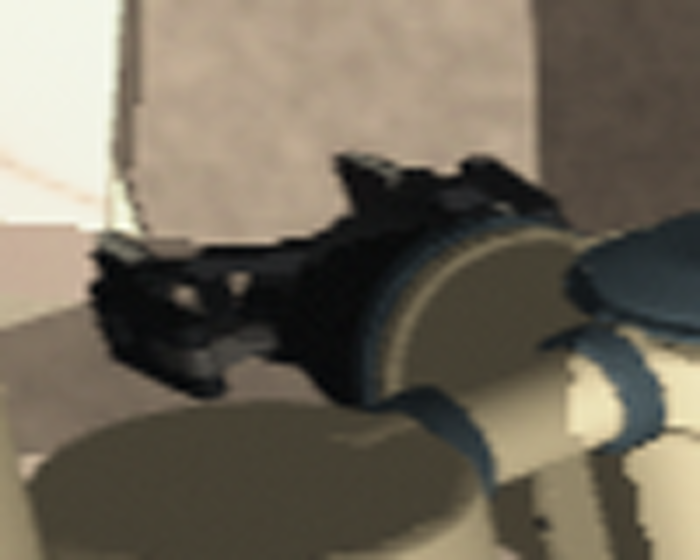

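The open fingertips triangulate to about z = -20 in the tool frame. I expected about +12 from the text, and the start pose shows the same. I'll back off, shut the fingers in free space and check.

```bash
python3 -m creep '[[[0,0,-20,0,0,0,0.6],[0,0,-40,0,0,0,0.3],[0,0,-40,0,0,0,0],[0,0,-40,0,0,0,0],[0,0,-40,0,0,0,0],[0,0,-40,0,0,0,0],[0,0,-40,0,0,0,0]]]'
python3 - <<'E'
from h import *
o=robot.get_obs()
cv2.imwrite("pics/side4.png",cv2.resize(robot.capture("side")[170:270,240:360],None,fx=6,fy=6,interpolation=cv2.INTER_CUBIC))
cv2.imwrite("pics/top4.png",cv2.resize(robot.capture("top")[145:245,240:360],None,fx=6,fy=6,interpolation=cv2.INTER_CUBIC))
p=np.array(o["eef_pos"]);Ro=np.array(o["orientation"]); print(p,o["width"])
for z in(-20,-7,6,25): X=p+Ro@[0,0,z]; print(z,(proj("side",X)[0]-[240,170])*6,(proj("top",X)[0]-[240,145])*6)
E
```

```text
time: 4.05
eef_pos: [595.8, 48.9, 98.0]
orientation: [[-0.164, 0.977, -0.137], [0.749, 0.213, 0.628], [0.642, -0.0, -0.766]]
wrist_force: [-0.5, 0.2, -0.0]
width: -0.002
[595.8462285   48.91715098  98.03287418] -0.0016115240386662929
-20 [353.81176873 255.68620273] [302.42578258 255.23555513]
-7 [349.37688619 281.31540759] [287.63714119 260.76471863]
6 [344.93979731 306.95736297] [273.08071101 266.20706321]
25 [338.450849   344.45702259] [252.2124108  274.00928389]
```

View pics/side4.png

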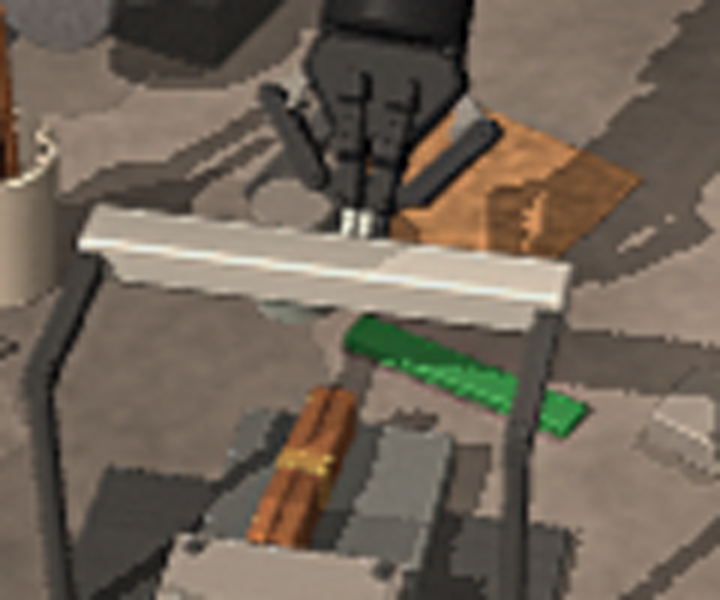

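View pics/top4.png

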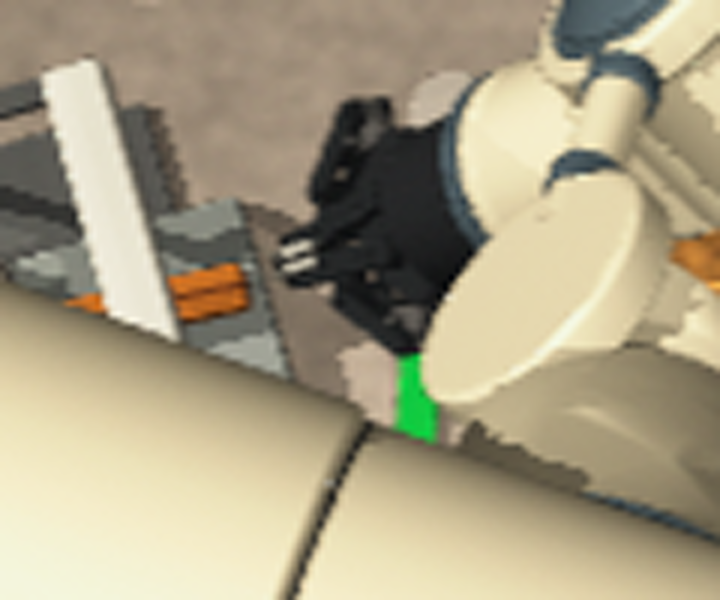

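```bash
python3 -m creep '[[[15,0,-18,0,0,0,0],[30,0,-36,0,0,0,0],[45,0,-54,0,0,0,0],[45,0,-54,0,0,0,0],[45,0,-54,0,0,0,0]]]'
python3 - <<'E'
from h import *
o=robot.get_obs()
cv2.imwrite("pics/side5.png",cv2.resize(robot.capture("side")[130:230,260:340],None,fx=7,fy=6,interpolation=cv2.INTER_CUBIC) if 0 else cv2.resize(robot.capture("side")[150:230,260:340],None,fx=7,fy=7,interpolation=cv2.INTER_CUBIC))
cv2.imwrite("pics/top5.png",cv2.resize(robot.capture("top")[145:225,260:340],None,fx=7,fy=7,interpolation=cv2.INTER_CUBIC))
p=np.array(o["eef_pos"]);Ro=np.array(o["orientation"]); print(p,o["width"])
for x in (-11,11):
  for z in(-20,-7,6,25): X=p+Ro@[x,0,z]; print(x,z,(proj("side",X)[0]-[260,150])*7,(proj("top",X)[0]-[260,145])*7)
E
```

```text
time: 4.65
eef_pos: [596.1, 48.6, 168.5]
orientation: [[-0.164, 0.977, -0.136], [0.749, 0.214, 0.627], [0.642, 0.001, -0.767]]
wrist_force: [-1.5, 0.9, -0.1]
width: -0.0
[596.07291446  48.62300136 168.52028395] -6.698604724680772e-06
-11 -20 [276.56030209 308.52453955] [220.69338671 277.97862589]
-11 -7 [271.25367636 339.0839069 ] [202.4724379  284.91505304]
-11 6 [265.94442999 369.65836584] [184.55285479 291.73675503]
-11 25 [258.18004411 414.37128372] [158.88946353 301.50640235]
11 -20 [264.85852684 305.1191626 ] [175.97048494 283.76915055]
11 -7 [259.46437901 336.16479068] [157.90850395 290.73986788]
11 6 [254.06752483 367.22599493] [140.14881072 297.59392234]
11 25 [246.17494242 412.65118262] [114.72053577 307.40753675]
```

View pics/side5.png

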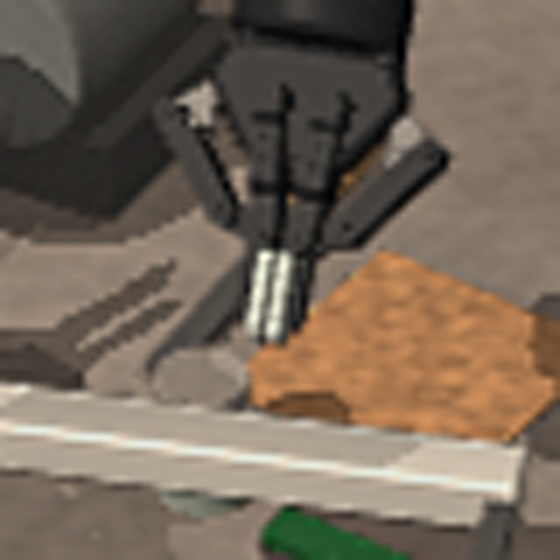

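View pics/top5.png

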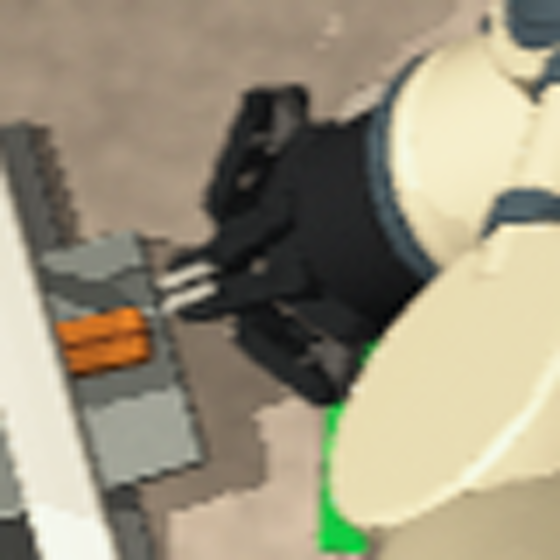

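Shut tips sit at tool z ≈ -7 in both views and the pad centre at about -26. That puts the gripper 32 mm shorter than stated, so I'll use the measured value.

```bash
sed -i 's/np.array(g)-6\*z/np.array(g)+27*z/' h.py; python3 - <<'E'
from h import *
g=at(579.2,126,1.787,-42,0,54)
_,Rt=pose(g,1.787,40)
rel(g-40*Rt[:,2],1.787,40);rel(g,1.787,40)
E
```

```text
t 4.75 w 0.001 shift [-44.7   0.6  97.9] | 107.6 rv [ 0.     0.    -0.001] deg 0.1
t 4.75 w 0.001 shift [-44.7   0.6 137.9] | 145.0 rv [ 0.     0.    -0.001] deg 0.1
```

```bash
python3 -m creep '[[[-12,0,8,0,0,0,1],[-28,0,26,0,0,0,1],[-40,0,48,0,0,0,1],[-45,0,70,0,0,0,1],[-45,0,90,0,0,0,1],[-45,0,104,0,0,0,1],[-45,0,115,0,0,0,1],[-45,0,115,0,0,0,1]]]'
python3 - <<'E'
from h import *
rel(at(579.2,126,1.787,-42,0,54),1.787,40)
cv2.imwrite("pics/side6.png",cv2.resize(robot.capture("side")[180:280,240:340],None,fx=6,fy=6,interpolation=cv2.INTER_CUBIC))
cv2.imwrite("pics/top6.png",cv2.resize(robot.capture("top")[145:245,210:330],None,fx=5,fy=5,interpolation=cv2.INTER_CUBIC))
E
```

```text
time: 5.55
eef_pos: [586.2, 88.1, 49.5]
orientation: [[-0.162, 0.977, -0.14], [0.748, 0.214, 0.628], [0.643, -0.003, -0.765]]
wrist_force: [-0.4, 0.7, -0.8]
width: 1.002
t 5.55 w 1.002 shift [ 0.2  1.3 21.3] | 21.4 rv [-0.002 -0.001 -0.002] deg 0.2
```

View pics/side6.png

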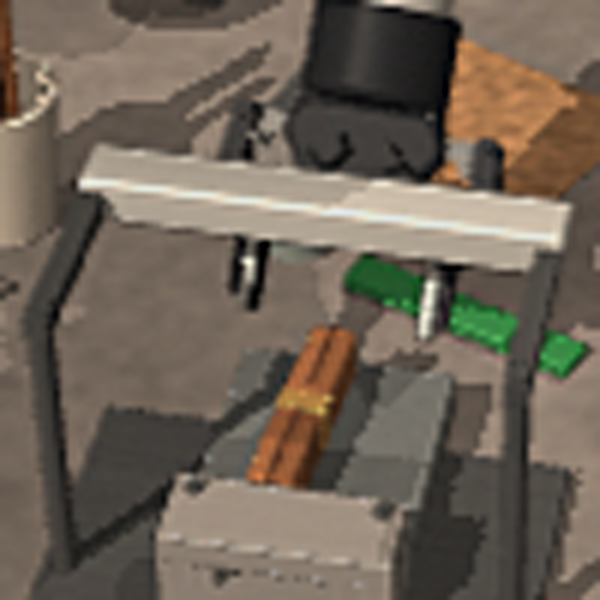

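View pics/top6.png

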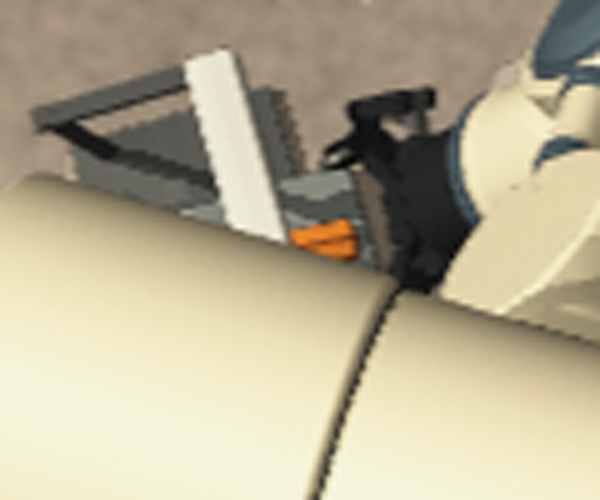

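```bash
python3 -m creep '[[[0,0,8,0,0,0,1],[0,1,16,0,0,0,1],[0,1,21,0,0,0,0.6],[0,1,21,0,0,0,0.3],[0,1,21,0,0,0,0],[0,1,21,0,0,0,0],[0,1,21,0,0,0,0],[0,1,21,0,0,0,0]]]' 50
python3 - <<'E'
from h import *
cv2.imwrite("pics/side7.png",cv2.resize(robot.capture("side")[180:280,240:340],None,fx=6,fy=6,interpolation=cv2.INTER_CUBIC))
E
```

```text
time: 6.45
eef_pos: [585.7, 100.2, 35.0]
orientation: [[-0.164, 0.977, -0.137], [0.749, 0.213, 0.628], [0.642, 0.0, -0.766]]
wrist_force: [-0.9, -1.6, 4.8]
width: 0.271
```

View pics/side7.png

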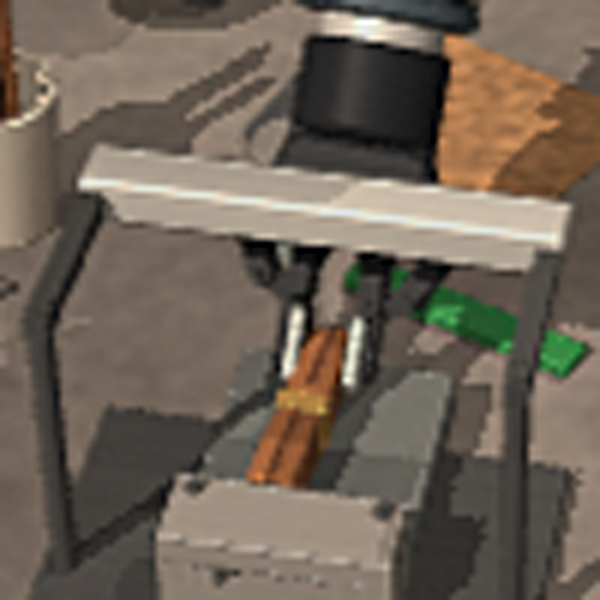

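```bash
python3 -m creep '[[[6,0,-8,0,0,0,0],[16,0,-19,0,0,0,0],[8,0,-33,0,0,0,0],[-8,0,-53,0,0,0,0],[-28,0,-76,0,0,0,0],[-48,0,-99,0,0,0,0],[-61,0,-130,0,0,0,0],[-71,0,-164,0,0,0,0],[-74,0,-185,0,0,0,0],[-74,0,-192,0,0,0,0]]]' 50
python3 - <<'E'
from h import *
cv2.imwrite("pics/side8.png",cv2.resize(robot.capture("side")[130:280,220:400],None,fx=4,fy=4,interpolation=cv2.INTER_CUBIC))
cv2.imwrite("pics/top8.png",cv2.resize(robot.capture("top")[130:260,210:390],None,fx=4,fy=4,interpolation=cv2.INTER_CUBIC))
yaw=1.787
cen=np.array([627.8,-165.1]); g=at(cen[0],cen[1],yaw,-42,0,44+4-14+14-18)
print(g); rel(g+[0,0,100],yaw,40); rel(g,yaw,40)
E
```

```text
time: 7.5
eef_pos: [625.0, -78.5, 136.4]
orientation: [[-0.164, 0.977, -0.134], [0.75, 0.211, 0.626], [0.64, 0.002, -0.768]]
wrist_force: [-0.0, 0.5, -0.9]
width: 0.274
[ 636.80997582 -206.12219321   30.        ]
t 7.6 w 0.271 shift [-102.6  -15.4  -51.9] | 116.0 rv [ 0.002  0.002 -0.001] deg 0.2
t 7.6 w 0.271 shift [-166.7  -15.6   24.8] | 169.3 rv [ 0.002  0.002 -0.001] deg 0.2
```

View pics/side8.png

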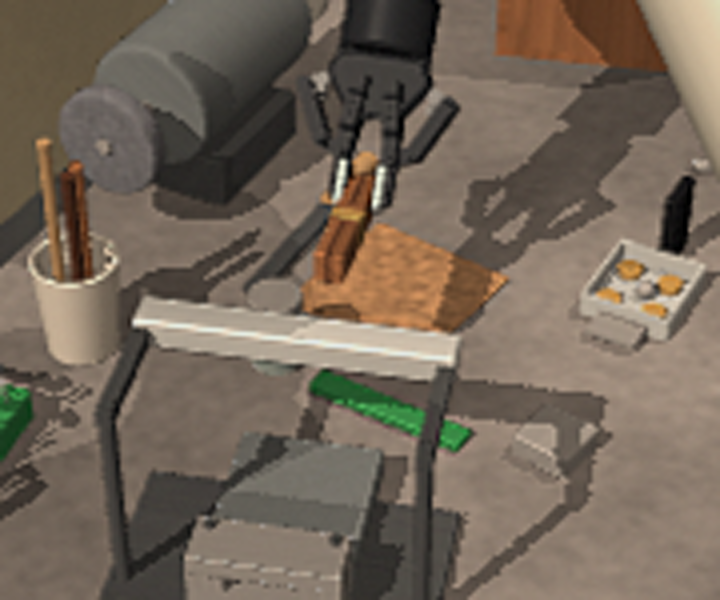

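View pics/top8.png

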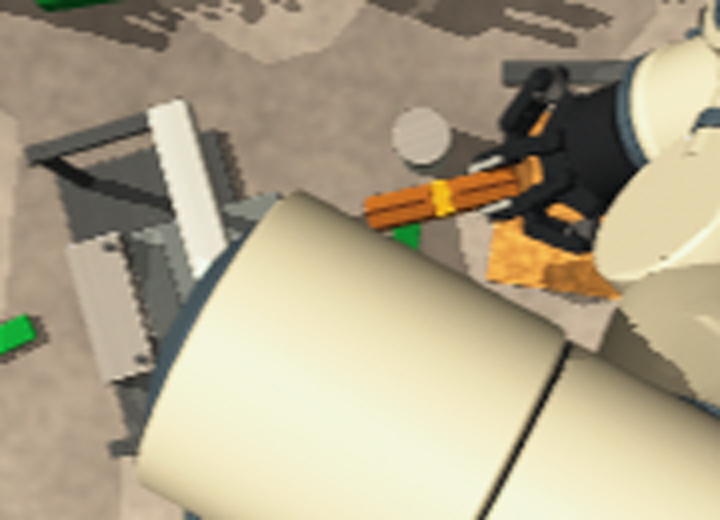

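```bash
python3 -m creep '[[[-12,-2,-6,0,0,0,0],[-32,-5,-16,0,0,0,0],[-58,-9,-29,0,0,0,0],[-82,-12,-40,0,0,0,0],[-100,-15,-46,0,0,0,0],[-112,-15,-40,0,0,0,0],[-124,-15,-26,0,0,0,0],[-138,-15,-9,0,0,0,0],[-149,-15,4,0,0,0,0],[-157,-15,13,0,0,0,0],[-160,-15,17,0,0,0,0],[-160,-15,17,0,0,0,0]]]' 50
python3 - <<'E'
from h import *
cv2.imwrite("pics/side9.png",cv2.resize(robot.capture("side")[150:250,270:390],None,fx=6,fy=6,interpolation=cv2.INTER_CUBIC))
rel([636.8,-206.1,30],1.787,40)
E
```

```text
time: 8.8
eef_pos: [633.4, -188.5, 19.0]
orientation: [[-0.163, 0.977, -0.136], [0.749, 0.213, 0.628], [0.642, 0.0, -0.767]]
wrist_force: [0.5, 0.2, -0.6]
width: 0.272
t 8.85 w 0.269 shift [-6.8 -0.7  7.9] | 10.5 rv [ 0.002  0.002 -0.001] deg 0.2
```

View pics/side9.png

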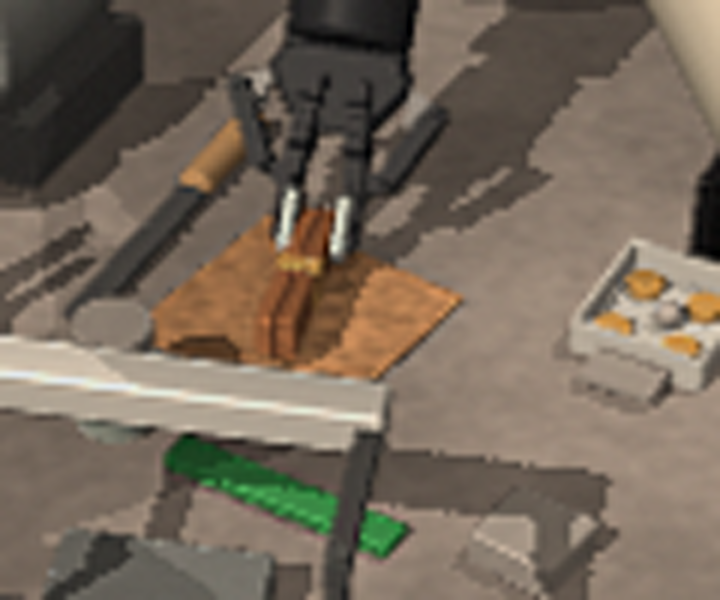

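```bash
python3 -m creep '[[[-2,0,3,0,0,0,0],[-4,0,5,0,0,0,0],[-6,0,7,0,0,0,0],[-6,0,7,0,0,0,0]]]' 50; python3 -m creep '[[[0,0,0,0,0,0,0.45],[0,0,0,0,0,0,0.5],[0,0,0,0,0,0,0.5],[0,0,-12,0,0,0,0.5],[0,0,-35,0,0,0,0.5],[0,0,-65,0,0,0,0.5],[0,0,-95,0,0,0,0.5],[10,0,-125,0,0,0,0.6],[15,0,-145,0,0,0,0.6]]]' 
python3 - <<'E'
from h import *
cv2.imwrite("pics/side10.png",cv2.resize(robot.capture("side")[150:250,270:390],None,fx=6,fy=6,interpolation=cv2.INTER_CUBIC))
cv2.imwrite("pics/top10.png",cv2.resize(robot.capture("top")[130:260,290:440],None,fx=5,fy=5,interpolation=cv2.INTER_CUBIC))
yaw=1.54; g=at(436,-252.6,yaw,-70,0,52)
_,Rt=pose(g,yaw,40)
rel(g-90*Rt[:,2],yaw,40); rel(g-90*Rt[:,2]+[0,0,30],yaw,40)
E
```

```text
time: 9.25
eef_pos: [633.7, -189.0, 10.3]
orientation: [[-0.164, 0.977, -0.136], [0.749, 0.213, 0.627], [0.642, 0.001, -0.767]]
wrist_force: [-0.3, 0.6, -1.2]
width: 0.266
time: 10.15
eef_pos: [651.4, -270.5, 134.0]
orientation: [[-0.165, 0.977, -0.134], [0.751, 0.212, 0.626], [0.64, 0.003, -0.768]]
wrist_force: [0.6, -0.6, -0.5]
width: 0.598
t 10.25 w 0.6 shift [ -54.7 -234.    -2.1] | 240.4 rv [-0.153  0.005  0.19 ] deg 14.0
t 10.25 w 0.6 shift [ -35.5 -233.9  -25.2] | 237.9 rv [-0.153  0.005  0.19 ] deg 14.0
```

View pics/side10.png

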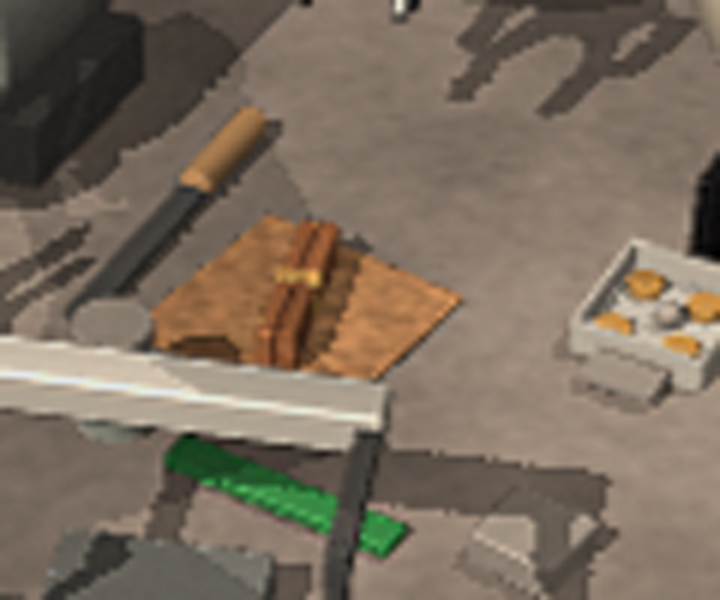

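View pics/top10.png

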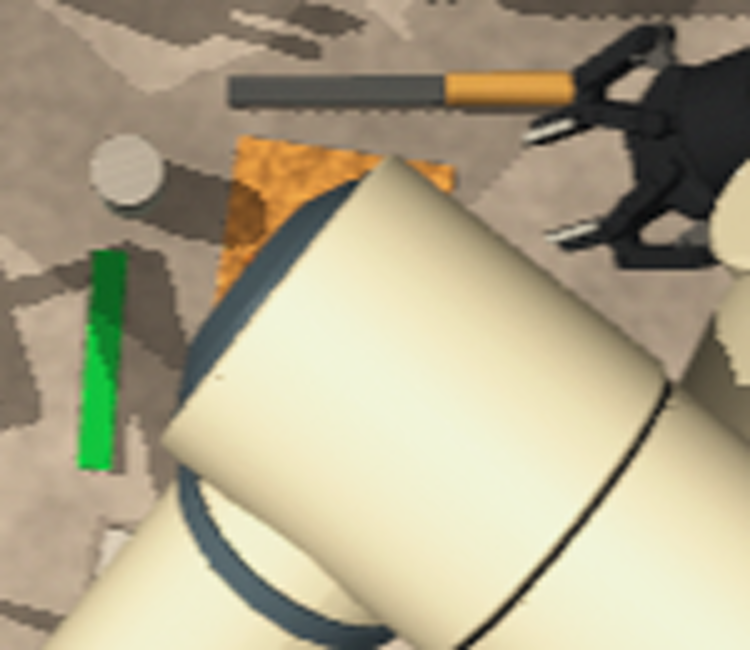

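```bash
python3 -m creep '[[[-2,-12,-1,-0.01,0,0.01,0.8],[-6,-36,-4,-0.02,0,0.03,0.8],[-11,-70,-8,-0.05,0,0.06,0.8],[-16,-105,-11,-0.07,0,0.08,0.8],[-21,-140,-15,-0.09,0,0.11,0.8],[-27,-175,-19,-0.11,0,0.14,0.8],[-32,-205,-22,-0.13,0,0.17,0.8],[-35,-225,-24,-0.15,0.01,0.18,0.8],[-36,-234,-25,-0.153,0.005,0.19,0.8],[-36,-234,-25,-0.153,0.005,0.19,0.8]]]' 
python3 - <<'E'
from h import *
cv2.imwrite("pics/side11.png",cv2.resize(robot.capture("side")[120:240,310:430],None,fx=5,fy=5,interpolation=cv2.INTER_CUBIC))
cv2.imwrite("pics/top11.png",cv2.resize(robot.capture("top")[130:270,290:460],None,fx=4,fy=4,interpolation=cv2.INTER_CUBIC))
print(np.round(robot.get_obs()["joint_positions"],2))
yaw=1.54; g=at(436,-252.6,yaw,-70,0,52)
_,Rt=pose(g,yaw,40)
rel(g-25*Rt[:,2],yaw,40); rel(g,yaw,40)
E
```

```text
time: 11.25
eef_pos: [431.2, -363.4, 129.7]
orientation: [[0.025, 0.999, 0.021], [0.766, -0.033, 0.642], [0.643, -0.0, -0.766]]
wrist_force: [0.0, -0.7, -0.9]
width: 0.797
[-1.02  0.8   1.24  0.36  1.7  -1.06]
t 11.35 w 0.8 shift [-19.1  -0.3  87.5] | 89.6 rv [0.    0.    0.001] deg 0.0
t 11.35 w 0.8 shift [-19.1  -0.3 112.5] | 114.1 rv [0.    0.    0.001] deg 0.0
```

View pics/side11.png

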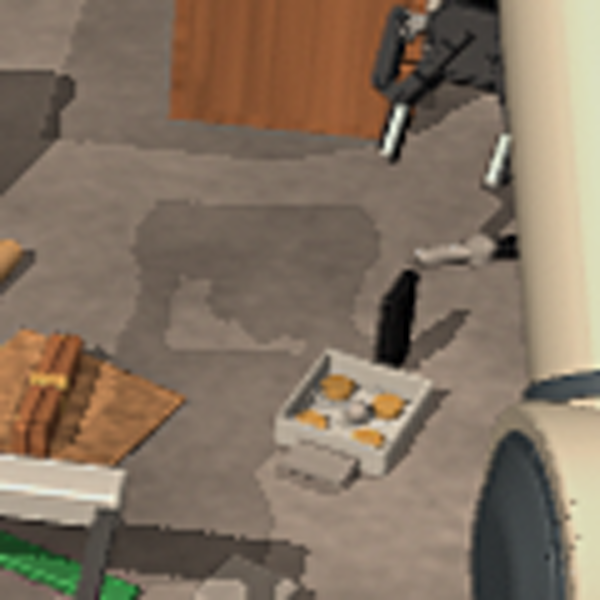

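View pics/top11.png

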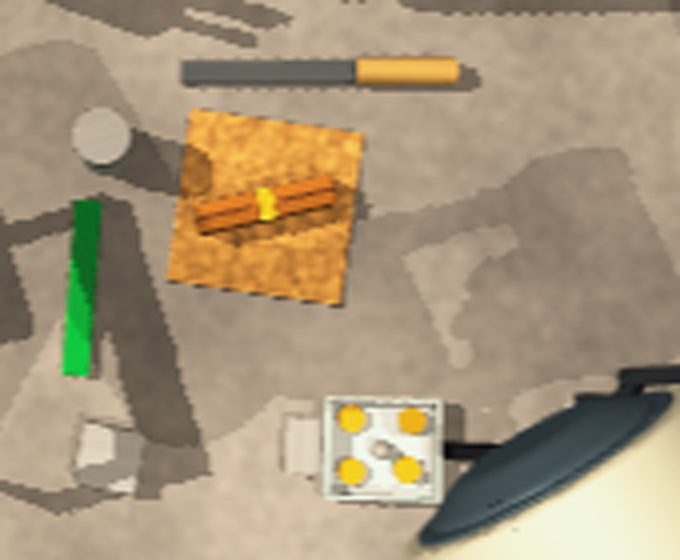

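The clamp lies flat on the mat, with its band at (266,205) over the mat centre. Next I approach the fin.

```bash
python3 -m creep '[[[-6,0,10,0,0,0,0.8],[-14,0,28,0,0,0,0.8],[-19,0,48,0,0,0,0.8],[-19,0,66,0,0,0,0.8],[-19,0,78,0,0,0,0.8],[-19,0,84,0,0,0,0.8],[-19,0,84,0,0,0,0.8]]]' 
python3 - <<'E'
from h import *
cv2.imwrite("pics/side12.png",cv2.resize(robot.capture("side")[150:240,350:440],None,fx=6,fy=6,interpolation=cv2.INTER_CUBIC))
yaw=1.54; g=at(436,-252.6,yaw,-70,0,52)
rel(g,yaw,40)
E
```

```text
time: 12.05
eef_pos: [434.3, -322.7, 52.8]
orientation: [[0.022, 1.0, 0.019], [0.765, -0.029, 0.643], [0.643, 0.0, -0.766]]
wrist_force: [-0.4, -0.1, 0.1]
width: 0.802
t 12.1 w 0.804 shift [-0.2 -0.6 28.5] | 28.5 rv [-0.     0.     0.001] deg 0.1
```

View pics/side12.png

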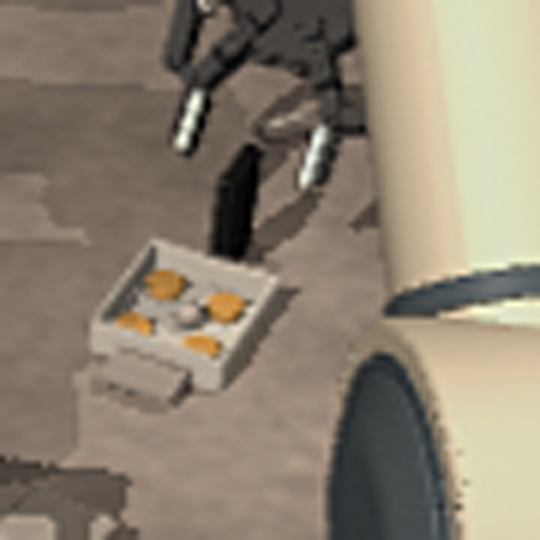

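```bash
python3 -m creep '[[[0,0,8,0,0,0,0.8],[0,0,17,0,0,0,0.7],[0,-0.5,25,0,0,0,0.6],[0,-0.5,28,0,0,0,0.5],[0,-0.5,28,0,0,0,0.4],[0,-0.5,28,0,0,0,0.3],[0,-0.5,28,0,0,0,0.25],[0,-0.5,28,0,0,0,0.2],[0,-0.5,28,0,0,0,0.15],[0,-0.5,28,0,0,0,0.1],[0,-0.5,28,0,0,0,0.05],[0,-0.5,28,0,0,0,0]]]' 30
python3 -m creep '[[[0,0,0,0,0,0,0],[0,0,0,0,0,0,0],[0,0,0,0,0,0,0]]]' 110
python3 - <<'E'
from h import *
cv2.imwrite("pics/side13.png",cv2.resize(robot.capture("side")[150:240,350:440],None,fx=6,fy=6,interpolation=cv2.INTER_CUBIC))
yaw=1.54; g=at(436,-252.6,yaw,-70,0,52)
rel(g,yaw,40)
E
```

```text
time: 13.3
eef_pos: [434.5, -305.6, 32.0]
orientation: [[0.022, 1.0, 0.02], [0.766, -0.03, 0.642], [0.642, 0.001, -0.766]]
wrist_force: [-1.2, -2.2, 5.2]
width: 0.133
time: 13.6
eef_pos: [434.5, -305.7, 32.1]
orientation: [[0.022, 1.0, 0.02], [0.766, -0.03, 0.642], [0.642, 0.001, -0.767]]
wrist_force: [-0.6, -2.9, 5.0]
width: 0.128
t 13.65 w 0.128 shift [-0.2 -0.2  0.9] | 0.9 rv [0.    0.001 0.001] deg 0.1
```

View pics/side13.png

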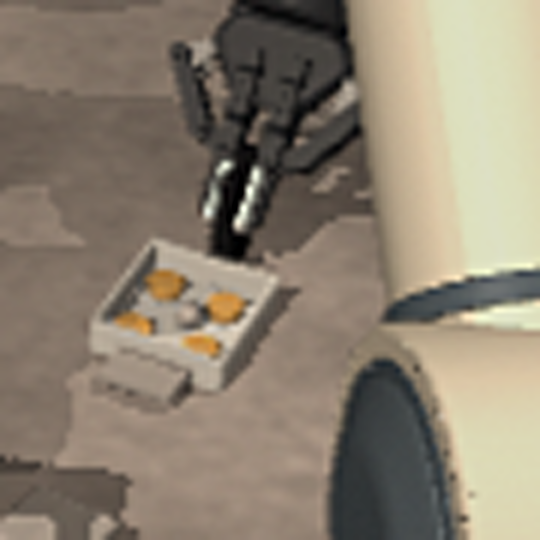

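```bash
python3 -m creep '[[[1,0,-1,0,0,0,0],[4,0,-5,0,0,0,0],[9,0,-11,0,0,0,0],[15,0,-18,0,0,0,0],[21,0,-25,0,0,0,0],[26,0,-31,0,0,0,0],[30,0,-35,0,0,0,0],[32,0,-38,0,0,0,0],[32,0,-38,0,0,0,0]]]' 110
python3 - <<'E'
from h import *
cv2.imwrite("pics/side14.png",cv2.resize(robot.capture("side")[150:240,350:440],None,fx=6,fy=6,interpolation=cv2.INTER_CUBIC))
cv2.imwrite("pics/top14.png",cv2.resize(robot.capture("top")[190:290,340:460],None,fx=6,fy=6,interpolation=cv2.INTER_CUBIC))
def inv(px,z):
    f=lambda q: proj("top",[q[0],q[1],z])[0]-px
    return least_squares(f,[600,-50]).x
D=np.array([564.8,140.3]);a=1.857;Rd=np.array([[np.cos(a),np.sin(a)],[-np.sin(a),np.cos(a)]])
for n,px,z in (("jar",c(300,140,5,(78,120)),70),("jarside?",c(300,140,5,(78,120)),60),("block",c(300,140,5,(72,505)),22)):
    q=inv(px,z); print(n,q,'dock',Rd@(q-D))
o=robot.get_obs(); print(o["eef_pos"],np.round(o["wrist_force"],1),np.round(o["ft_torque"],2))
yaw=1.857
for dx in (-165,-135):
    g=at(564.8,140.3,yaw,dx-70,0,52+85); rel(g,yaw,40)
E
```

```text
time: 14.55
eef_pos: [434.6, -305.7, 82.1]
orientation: [[0.022, 1.0, 0.02], [0.767, -0.03, 0.641], [0.642, 0.001, -0.767]]
wrist_force: [0.4, -0.2, -1.9]
width: 0.126
jar [675.63912973 -35.65277585] dock [-200.08672011  -56.65683049]
jarside? [677.1375113  -35.39288068] dock [-200.26040847  -58.16763331]
block [439.94844747 -30.00597022] dock [-128.13121799  167.85238944]
[ 434.4445856  -305.47745026   81.60464476] [ 0.3 -1.  -3. ] [-0.74  0.03 -0.03]
t 14.65 w 0.125 shift [208.1 184.7 129.3] | 306.8 rv [ 0.204  0.001 -0.242] deg 18.1
t 14.65 w 0.125 shift [230.  175.4 147.6] | 324.7 rv [ 0.204  0.001 -0.242] deg 18.1
```

View pics/side14.png

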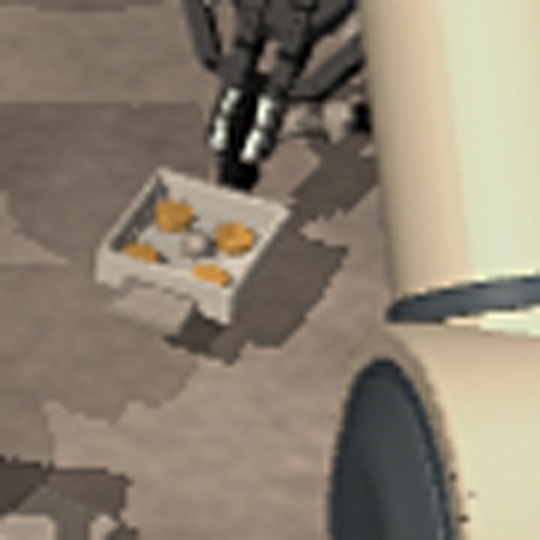

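View pics/top14.png

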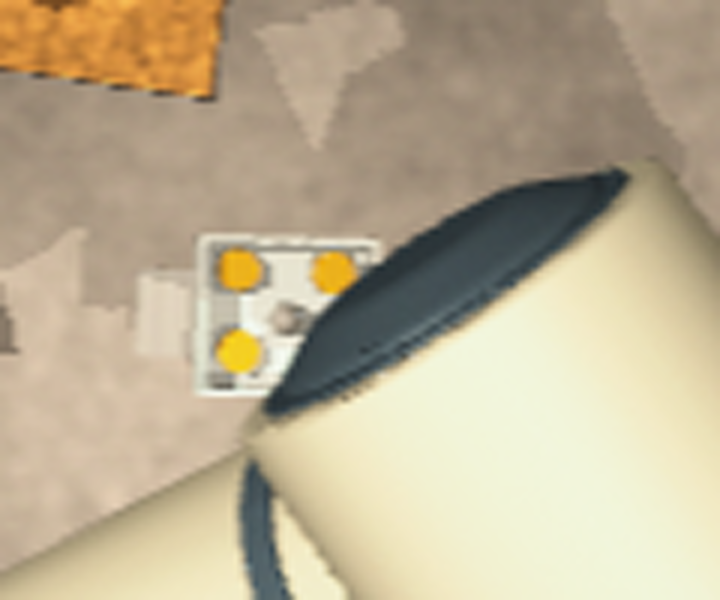

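```bash
python3 - <<'E'
from h import *
B=np.array([[45,-40,22],[45,40,22],[-45,-40,22],[-45,40,22],[45,-40,22],[45,40,22],[-45,-40,22],[75,-22,11],[75,22,11]],float)
U=np.array([c(350,150,6,q) for q in [(99,241),(236,292),(160,168),(292,208)]]+[c(340,190,6,q) for q in [(197,235),(197,395),(382,240),(137,273),(137,355)]])
C=['side']*4+['top']*5
def res(q):
    M=R.from_euler('ZYX',[q[2],q[4],q[5]]).as_matrix(); W=B@M.T+q[[0,1,3]]
    return np.array([proj(cn,w)[0]-u for cn,w,u in zip(C,W,U)]).ravel()
s=least_squares(res,[436,-252,1.54,50,0,0],x_scale=[10,10,.1,10,.1,.1],loss='soft_l1')
print(np.round(s.x,3)); print(np.round(res(s.x).reshape(-1,2),1).tolist())
E
```

```text
[ 4.36470e+02 -2.51901e+02  1.55200e+00  5.32790e+01 -2.90000e-02
 -3.80000e-02]
[[0.3, 0.4], [-0.1, -0.3], [0.3, -0.4], [-0.1, 0.2], [0.5, 0.1], [0.1, 0.1], [-0.5, -0.3], [-0.0, -0.6], [-0.2, 0.3]]
```

```bash
python3 -m creep '[[[3,2,2,0.003,0,-0.003,0],[9,8,5,0.009,0,-0.010,0],[18,16,11,0.018,0,-0.021,0],[30,27,19,0.030,0,-0.036,0],[44,39,27,0.043,0,-0.051,0],[58,51,36,0.056,0,-0.067,0],[71,63,44,0.070,0,-0.083,0],[83,74,52,0.082,0,-0.097,0],[93,83,58,0.091,0,-0.108,0],[99,88,61,0.097,0,-0.115,0],[102,90,63,0.1,0,-0.118,0],[102,90,63,0.1,0,-0.118,0]]]' 110
python3 - <<'E'
from h import *
yaw=1.857
cv2.imwrite("pics/side15.png",cv2.resize(robot.capture("side")[140:260,280:420],None,fx=5,fy=5,interpolation=cv2.INTER_CUBIC))
g=at(564.8,140.3,yaw,-165-70,0,52.8+88); rel(g,yaw,40)
E
```

```text
time: 15.85
eef_pos: [528.0, -189.3, 98.9]
orientation: [[-0.096, 0.992, -0.08], [0.761, 0.125, 0.637], [0.642, -0.0, -0.767]]
wrist_force: [-0.2, -0.8, -2.6]
width: 0.129
t 15.9 w 0.124 shift [ 96.5 112.8  53.1] | 157.7 rv [ 0.104  0.001 -0.124] deg 9.2
```

View pics/side15.png

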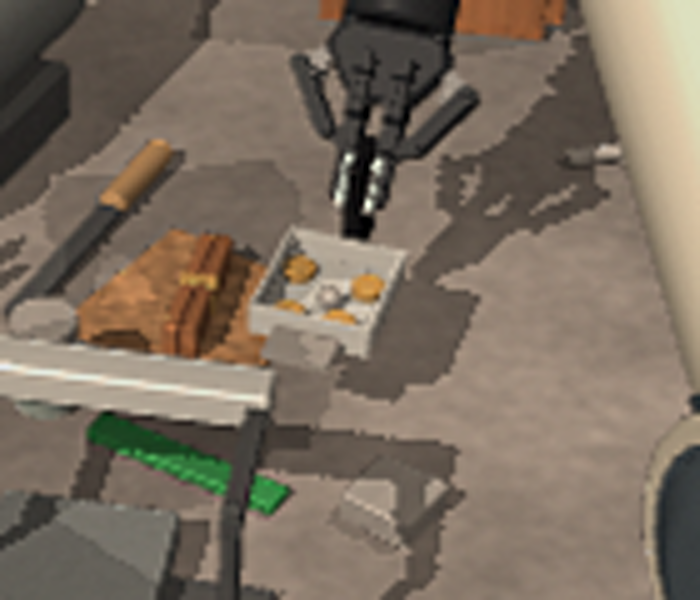

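```bash
python3 -m creep '[[[3,3,1,0.003,0,-0.003,0],[8,10,5,0.009,0,-0.011,0],[17,20,10,0.019,0,-0.022,0],[29,34,16,0.031,0,-0.037,0],[42,49,23,0.045,0,-0.054,0],[55,64,30,0.059,0,-0.070,0],[68,79,37,0.073,0,-0.087,0],[79,93,43,0.085,0,-0.102,0],[88,103,48,0.095,0,-0.113,0],[94,110,52,0.101,0,-0.121,0],[96,113,53,0.104,0,-0.124,0],[96,113,53,0.104,0,-0.124,0]]]' 110
python3 - <<'E'
from h import *
yaw=1.857
cv2.imwrite("pics/side16.png",cv2.resize(robot.capture("side")[140:280,230:390],None,fx=5,fy=5,interpolation=cv2.INTER_CUBIC)[:600])
cv2.imwrite("pics/top16.png",cv2.resize(robot.capture("top")[140:260,210:360],None,fx=5,fy=5,interpolation=cv2.INTER_CUBIC))
for dx,h in ((-105,80),(-45,34),(-25,33),(0,32)):
  g=at(564.8,140.3,yaw,dx-70,0,52.8+h); rel(g,yaw,40)
E
```

```text
time: 17.1
eef_pos: [626.5, -68.8, 119.7]
orientation: [[-0.217, 0.959, -0.182], [0.735, 0.283, 0.616], [0.642, -0.0, -0.767]]
wrist_force: [-0.3, -0.2, -4.1]
width: 0.129
t 17.2 w 0.128 shift [41.8  0.4 44.9] | 61.4 rv [-0.     0.001 -0.001] deg 0.1
t 17.2 w 0.128 shift [ 58.2   0.4 118.7] | 132.2 rv [-0.     0.001 -0.001] deg 0.1
t 17.2 w 0.128 shift [ 72.9   0.4 132.3] | 151.1 rv [-0.     0.001 -0.001] deg 0.1
t 17.2 w 0.128 shift [ 91.4   0.4 149.1] | 175.0 rv [-0.     0.001 -0.001] deg 0.1
```

View pics/side16.png

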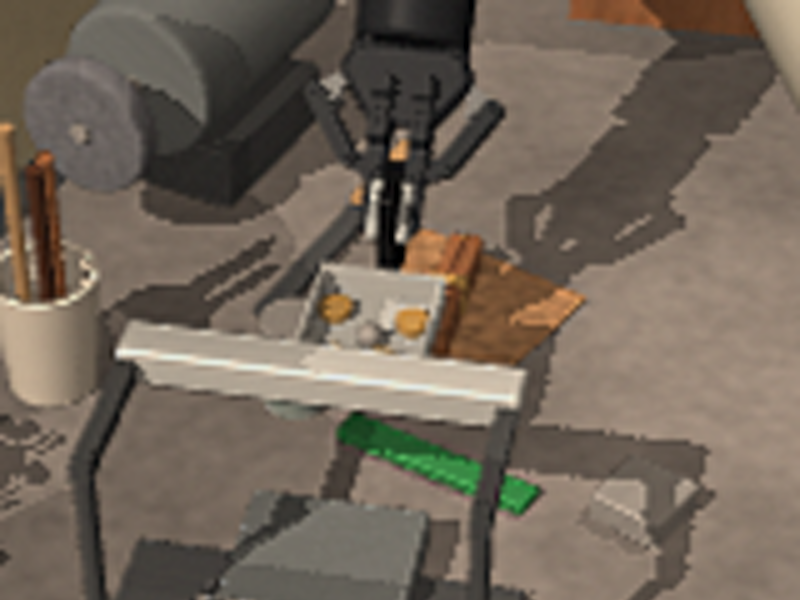

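View pics/top16.png

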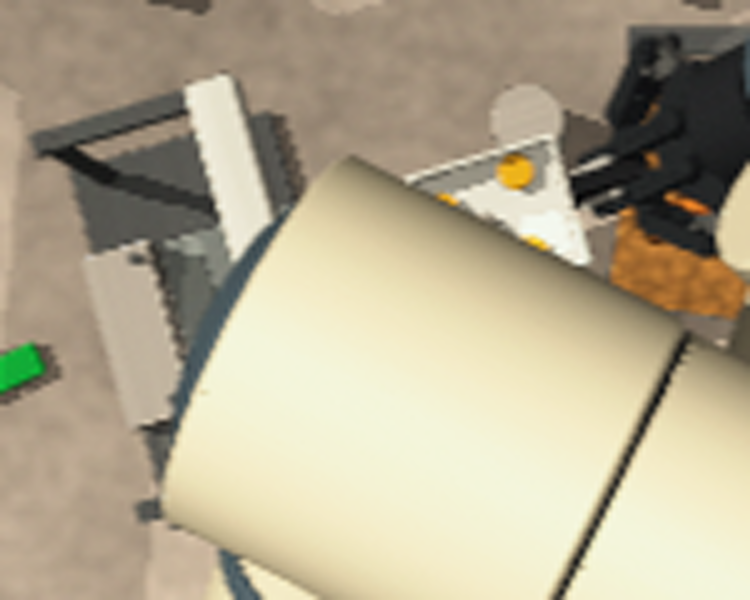

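```bash
python3 -m creep '[[[2,0,2,0,0,0,0],[7,0,8,0,0,0,0],[16,0,17,0,0,0,0],[26,0,28,0,0,0,0],[35,0,38,0,0,0,0],[41,0,48,0,0,0,0],[44,0,60,0,0,0,0],[48,0,75,0,0,0,0],[52,0,90,0,0,0,0],[55,0,103,0,0,0,0],[57,0,112,0,0,0,0],[58,0,115,0,0,0,0]]]' 110
python3 - <<'E'
from h import *
yaw=1.857
cv2.imwrite("pics/side17.png",cv2.resize(robot.capture("side")[160:280,230:350],None,fx=5,fy=5,interpolation=cv2.INTER_CUBIC)[:600])
cv2.imwrite("pics/top17.png",cv2.resize(robot.capture("top")[140:260,210:360],None,fx=5,fy=5,interpolation=cv2.INTER_CUBIC))
for dx,h in ((-45,32),(-25,32),(0,31)):
  g=at(564.8,140.3,yaw,dx-70,0,52.8+h); rel(g,yaw,40)
E
```

```text
time: 18.4
eef_pos: [592.2, 44.9, 68.1]
orientation: [[-0.215, 0.959, -0.183], [0.735, 0.283, 0.616], [0.643, -0.002, -0.766]]
wrist_force: [-0.2, 0.3, -3.8]
width: 0.12
t 18.5 w 0.123 shift [-1.1  0.4  5. ] | 5.1 rv [-0.001  0.001 -0.001] deg 0.1
t 18.5 w 0.123 shift [14.2  0.4 17.8] | 22.8 rv [-0.001  0.001 -0.001] deg 0.1
t 18.5 w 0.123 shift [32.7  0.4 34.6] | 47.7 rv [-0.001  0.001 -0.001] deg 0.1
```

View pics/side17.png

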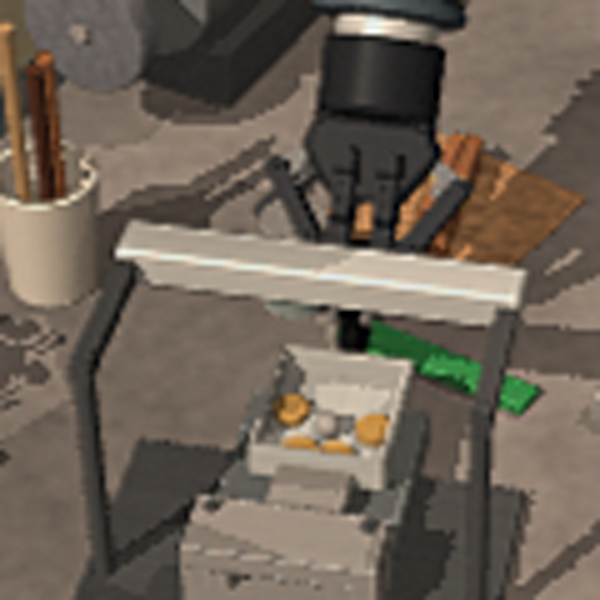

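View pics/top17.png

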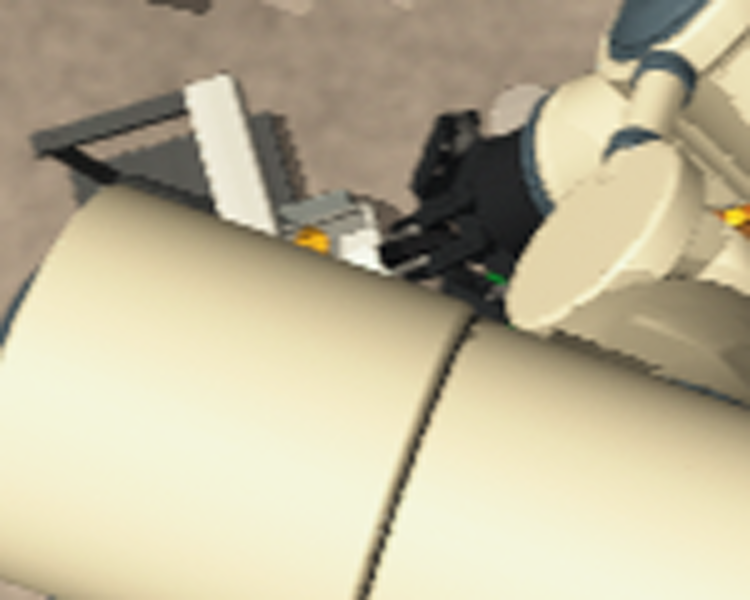

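```bash
python3 - <<'E'
from h import *
o=robot.get_obs(); p=np.array(o["eef_pos"]);Ro=np.array(o["orientation"])
g=p-27*Ro[:,2]; f=Ro[:,2]*[1,1,0]; f/=np.linalg.norm(f); l=np.array([-f[1],f[0],0]); h=p[2]-32.1
T=lambda b: np.r_[(g+70*f)[:2],h]+b[0]*f+b[1]*l+[0,0,b[2]]
im=cv2.resize(cv2.imread("pics/side17.png"),None,fx=1,fy=1)
def ln(pts,col,fn):
    q=np.array([(proj("side",fn(b))[0]-[230,160]+.5)*5-.5 for b in pts]).round().astype(int)
    cv2.polylines(im,[q],True,col,1)
ln([(45,-40,22),(45,40,22),(-45,40,22),(-45,-40,22)],(255,0,0),T)
ln([(45,-22,11),(45,22,11),(75,22,11),(75,-22,11)],(255,0,255),T)
D=lambda b: at(564.8,140.3,1.857,b[0],b[1],b[2])
ln([(45,-55,62),(45,55,62),(45+47,55,62),(45+47,-55,62)],(0,0,255),D)
ln([(-80,-55,30),(-80,55,30),(45,55,30),(45,-55,30)],(0,255,255),D)
ln([(-48,-115,180),(-48,115,180),(-18,115,180),(-18,-115,180)],(0,255,0),D)
cv2.imwrite("pics/ov17.png",im); print(h)
E
```

```text
36.53655242052219
```

View pics/ov17.png

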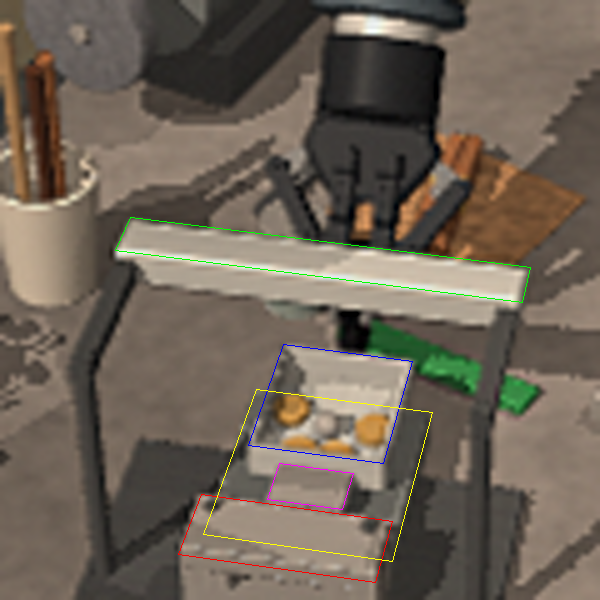

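```bash
python3 -m creep '[[[-1,0,3,0,0,0,0],[-1,0,5,0,0,0,0],[1,0,7,0,0,0,0],[6,0,11,0,0,0,0],[12,0,16,0,0,0,0],[18,0,21,0,0,0,0],[23.5,0,25.5,0,0,0,0],[27,0,29,0,0,0,0],[28,0,30,0,0,0,0],[28,0,30,0,0,0,0]]]' 110
python3 - <<'E'
from h import *
yaw=1.857
cv2.imwrite("pics/side18.png",cv2.resize(robot.capture("side")[180:280,230:330],None,fx=6,fy=6,interpolation=cv2.INTER_CUBIC)[:600])
o=robot.get_obs(); print(o["eef_pos"],np.round(o["wrist_force"],1),np.round(o["ft_torque"],2))
g=at(564.8,140.3,yaw,-70,0,52.8+30); rel(g,yaw,40)
E
```

```text
time: 19.5
eef_pos: [581.1, 83.5, 63.6]
orientation: [[-0.216, 0.959, -0.182], [0.735, 0.283, 0.616], [0.642, -0.001, -0.766]]
wrist_force: [0.4, 0.5, -2.6]
width: 0.122
[581.22618981  83.27985489  63.61201789] [ 0.4 -0.2 -2.5] [-0.68 -0.55  0.11]
t 19.55 w 0.123 shift [4.2 0.3 5.4] | 6.9 rv [-0.001  0.001 -0.001] deg 0.1
```

View pics/side18.png

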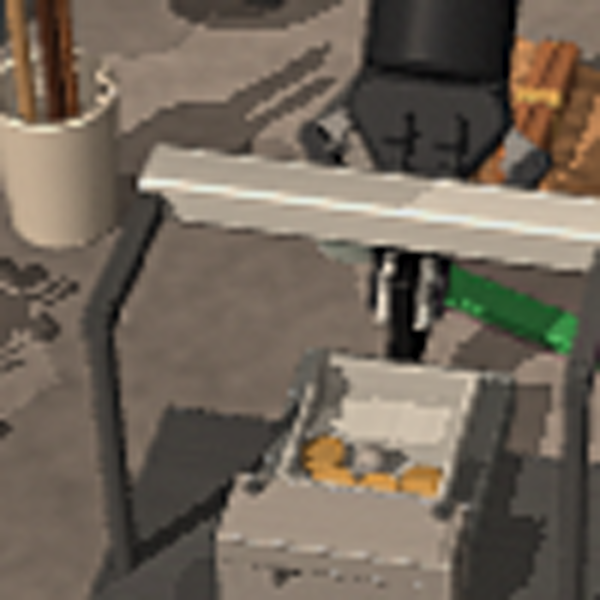

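```bash
python3 -m creep '[[[1.5,0,1.3,0,0,0,0],[3,0,2.6,0,0,0,0],[3.8,0,3.2,0,0,0,0],[3.8,0,3.2,0,0,0,0]]]' 110; python3 -m creep '[[[0.8,0,0.6,0,0,0,0],[1.5,0,1.3,0,0,0,0],[1.5,0,1.3,0,0,0,0]]]' 110; python3 -m creep '[[[0.8,0,0.6,0,0,0,0],[1.5,0,1.3,0,0,0,0],[1.5,0,1.3,0,0,0,0]]]' 110
```

```text
time: 19.95
eef_pos: [579.8, 88.1, 63.6]
orientation: [[-0.216, 0.959, -0.182], [0.735, 0.282, 0.616], [0.642, -0.001, -0.766]]
wrist_force: [-0.4, -1.1, -3.9]
width: 0.127
time: 20.25
eef_pos: [579.3, 90.0, 63.6]
orientation: [[-0.216, 0.959, -0.182], [0.736, 0.282, 0.616], [0.642, -0.001, -0.767]]
wrist_force: [0.2, -1.7, -2.9]
width: 0.126
time: 20.55
eef_pos: [579.5, 90.2, 63.6]
orientation: [[-0.217, 0.959, -0.18], [0.737, 0.282, 0.614], [0.64, 0.0, -0.768]]
wrist_force: [0.5, -17.3, 2.3]
width: 0.129
```

```bash
python3 -m creep '[[[-0.6,0,0.7,0,0,0,0],[-1,0,1.2,0,0,0,0],[-1,0,1.2,0,0,0,0]]]' 110
python3 - <<'E'
from h import *
cv2.imwrite("pics/side19.png",cv2.resize(robot.capture("side")[180:280,230:330],None,fx=6,fy=6,interpolation=cv2.INTER_CUBIC)[:600])
o=robot.get_obs(); print(o["eef_pos"],np.round(o["wrist_force"],1),np.round(o["ft_torque"],2))
E
```

```text
time: 20.85
eef_pos: [579.8, 90.1, 62.2]
orientation: [[-0.217, 0.959, -0.18], [0.737, 0.282, 0.614], [0.64, 0.001, -0.769]]
wrist_force: [1.8, -5.4, 1.0]
width: 0.123
[579.85043814  90.1089608   62.24496345] [ 1.2 -4.9  1. ] [-0.62 -0.12  0.08]
```

View pics/side19.png

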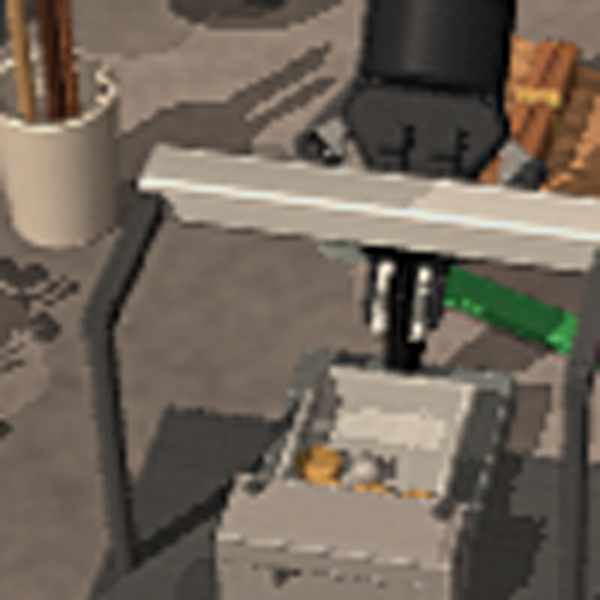

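```bash
python3 -m creep '[[[-0.4,0,0.8,0,0,0,0],[-0.5,0,1.6,0,0,0,0],[-0.5,0,1.6,0,0,0,0]]]' 110;python3 - <<'E'
from h import *
o=robot.get_obs(); print(np.round(o["wrist_force"],1),np.round(o["ft_torque"],2))
E
```

```text
time: 21.2
eef_pos: [580.0, 90.1, 62.0]
orientation: [[-0.218, 0.959, -0.179], [0.737, 0.282, 0.614], [0.64, 0.002, -0.769]]
wrist_force: [-3.7, -15.0, 20.1]
width: 0.126
[ -3.7 -15.   20.1] [0.07 1.07 0.84]
```

```bash
python3 -m creep '[[[0,0,0,0,0,0,0.2],[0,0,0,0,0,0,0.35],[0,0,0,0,0,0,0.5],[0,0,0,0,0,0,0.5],[0,0,-5,0,0,0,0.5],[0,0,-15,0,0,0,0.5],[0,0,-35,0,0,0,0.5],[0,0,-60,0,0,0,0.5],[0,0,-90,0,0,0,0.5],[0,0,-120,0,0,0,0.5],[0,0,-140,0,0,0,0.5],[0,0,-140,0,0,0,0.5]]]' 30
python3 - <<'E'
from h import *
cv2.imwrite("pics/side20.png",cv2.resize(robot.capture("side")[180:280,230:330],None,fx=6,fy=6,interpolation=cv2.INTER_CUBIC)[:600])
cv2.imwrite("pics/top20.png",cv2.resize(robot.capture("top")[140:260,210:360],None,fx=5,fy=5,interpolation=cv2.INTER_CUBIC))
rel([420,-330,250],1.3,25)
E
```

```text
time: 22.4
eef_pos: [606.6, 1.9, 171.9]
orientation: [[-0.219, 0.96, -0.174], [0.739, 0.28, 0.613], [0.637, 0.006, -0.77]]
wrist_force: [-0.3, -0.3, -0.1]
width: 0.5
t 22.5 w 0.499 shift [-162.7 -265.3 -209. ] | 374.9 rv [-0.297 -0.252  0.472] deg 35.0
```

View pics/side20.png

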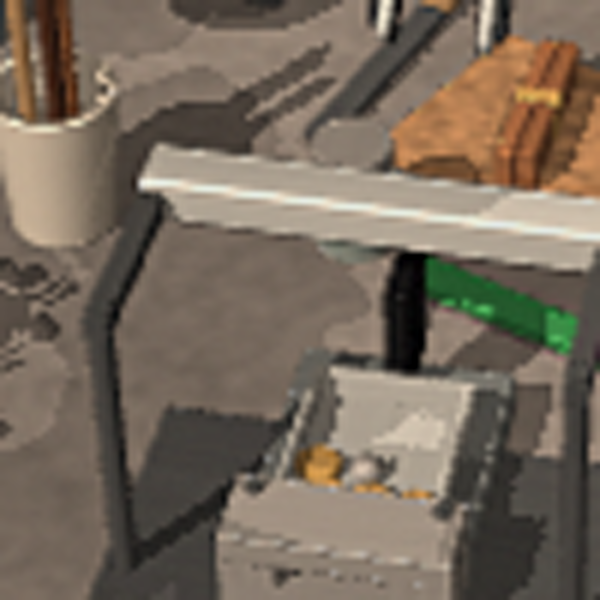

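View pics/top20.png

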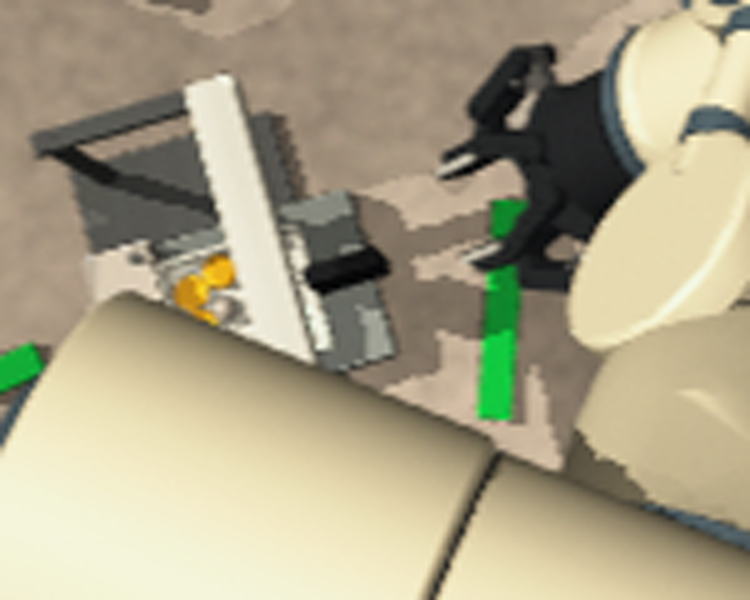

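```bash
python3 -m creep '[[[-8,-10,-15,-0.01,-0.01,0.02,0.5],[-24,-35,-40,-0.05,-0.04,0.07,0.5],[-45,-65,-65,-0.08,-0.07,0.13,0.5],[-68,-100,-95,-0.12,-0.1,0.19,0.5],[-90,-140,-120,-0.16,-0.14,0.26,0.5],[-110,-175,-145,-0.2,-0.17,0.32,0.5],[-130,-210,-170,-0.24,-0.2,0.38,0.5],[-148,-240,-192,-0.27,-0.23,0.43,0.5],[-158,-258,-204,-0.29,-0.25,0.46,0.5],[-163,-265,-209,-0.297,-0.252,0.472,0.5],[-163,-265,-209,-0.297,-0.252,0.472,0.5]]]'
python3 - <<'E'
from h import *
s=robot.capture("side");t=robot.capture("top")
cv2.imwrite("pics/side21f.png",s);cv2.imwrite("pics/top21f.png",t)
cv2.imwrite("pics/side21.png",cv2.resize(s[160:280,230:400],None,fx=4,fy=4,interpolation=cv2.INTER_CUBIC))
cv2.imwrite("pics/top21.png",cv2.resize(t[140:250,210:330],None,fx=6,fy=5,interpolation=cv2.INTER_CUBIC) if 0 else cv2.resize(t[140:240,210:310],None,fx=6,fy=6,interpolation=cv2.INTER_CUBIC))
E
```

```text
time: 23.6
eef_pos: [422.7, -319.5, 225.2]
orientation: [[0.244, 0.963, 0.114], [0.873, -0.269, 0.407], [0.423, -0.0, -0.906]]
wrist_force: [0.3, 0.5, 0.5]
width: 0.501
```

View pics/side21.png

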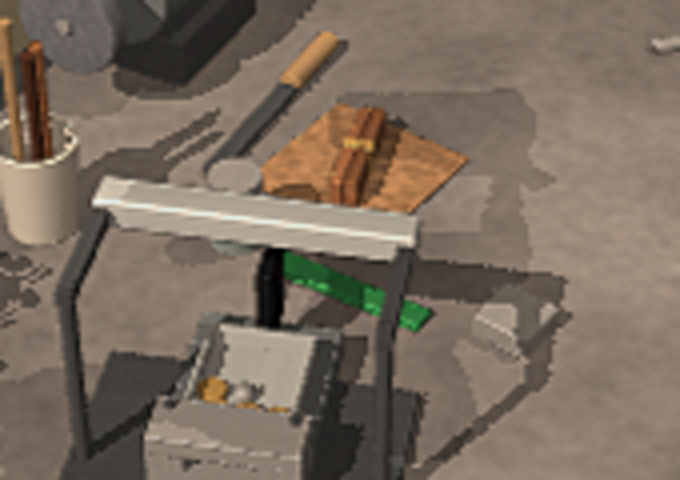

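View pics/top21.png

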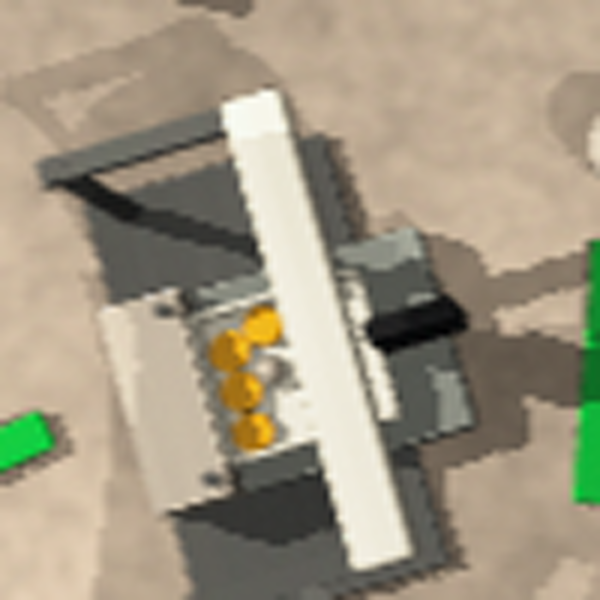

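View pics/top21f.png

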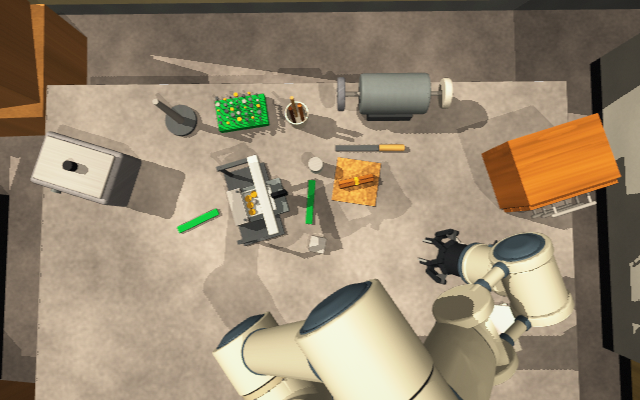

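```bash
python3 - <<'E'
from h import *
D=lambda b: at(564.8,140.3,1.857,b[0],b[1],b[2])
for n,x0,y0 in(("side",230,190),("top",210,140)):
    im=cv2.resize(cv2.imread(f"pics/{n}21f.png")[y0:y0+90,x0:x0+100],None,fx=7,fy=6.6 if 0 else 7,interpolation=cv2.INTER_CUBIC)[:600]
    def ln(pts,col):
        q=np.array([(proj(n,D(b))[0]-[x0,y0]+.5)*7-.5 for b in pts]).round().astype(int); cv2.polylines(im,[q],True,col,1)
    ln([(45,-40,52),(45,40,52),(-45,40,52),(-45,-40,52)],(255,0,0))
    ln([(45,-55,62),(45,55,62),(92,55,62),(92,-55,62)],(0,0,255))
    ln([(-45,-6,105),(-45,6,105),(-92,6,105),(-92,-6,105)],(255,0,255))
    ln([(-80,-55,30),(-80,55,30),(45,55,30),(45,-55,30)],(0,255,255))
    cv2.imwrite(f"pics/ov21{n}.png",im)
E
```

```text
(no output)
```

View pics/ov21side.png

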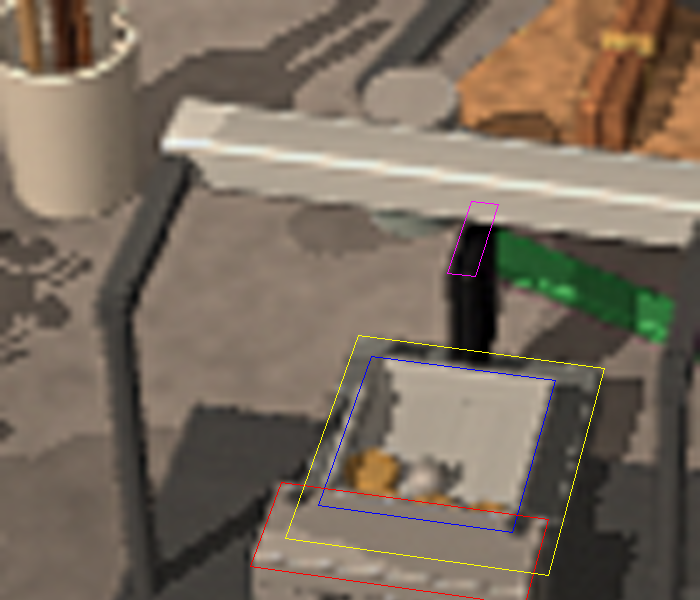

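View pics/ov21top.png

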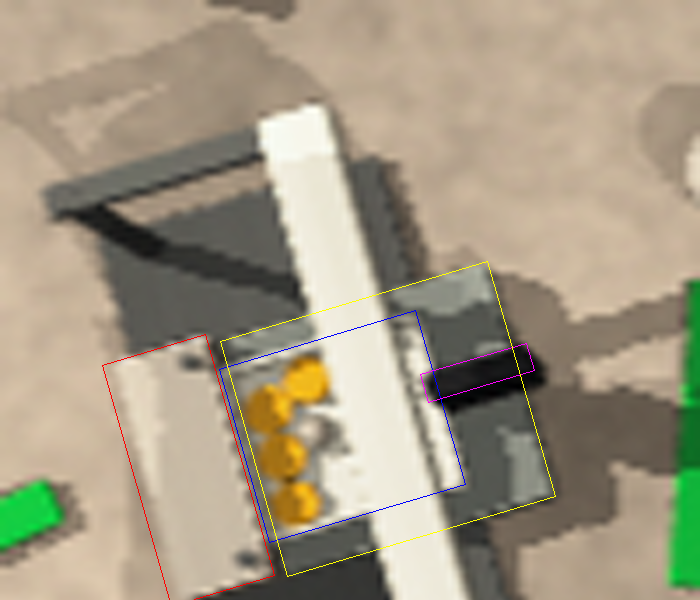

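```bash
python3 - <<'E'
from h import *
a=cv2.imread("pics/top0.png").astype(int);b=cv2.imread("pics/top21f.png").astype(int)
for n,(x,y,w,h) in dict(jar=(308,156,16,15),file=(333,144,75,9),wax=(305,178,12,48),wax2=(176,206,46,28)).items():
    A=a[y:y+h,x:x+w];B=b[y:y+h,x:x+w]; print(n,np.abs(A-B).max(axis=2).mean().round(1))
print(robot.get_obs()["time"],robot.hand_in())
E
```

```text
jar 4.4
file 3.7
wax 18.6
wax2 4.4
the job is handed in; nothing more can be done
23.7 None
```

I laid the ring clamp flat on the middle of the cork mat. Then I carried the tray over level and slid its tongue home in the dock. I handed the job in at 23.7 s of the 64 s allowed.

**Last checks**
- **Clamp:** it lies flat, and in the top view its brass band sits over the mat centre.
- **Tray seating:** wrist force rose to about 17 N against the block and about 20 N against the deck, at the expected height. After release, the tray outline in both views matches the home pose to within a pixel or two (a pixel is about 3 mm).
- **Contents:** the top view shows all four blanks and the ball still in the tray. They slid to its front end on the way.
- **Bystanders:** the jar, file and second wax bar match the first picture. The wax bar in front of the dock changed more in pixel comparison (18.6 against about 4). I took that as a moved shadow, since it appears in the same place in the pictures, but did not check further. The pliers were hidden from the top at the end and showed only partly in the side view. The steel block was checked by eye only.

**Disagreements**
- **Gripper length:** in the pictures the gripper was about 32 mm shorter than stated. The shut tips stand about 7 mm behind the TCP instead of 25 mm ahead of it. I used the measured value, and both grasps worked.
- **Fin overlay:** in the final top view the fin's outline was about 4 mm off the prediction, while the tray's edges matched.

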